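Press-check the guarded tamp gauge

TASK

Check the tamp gauge: raise its hinged guard gently all the way back onto its stop, take the tamper from its sloped rest and press it squarely down on the sprung brass plate until the plate bottoms out level, holding it there for a moment. Then stand the tamper upright on the middle of the round black mat, let go of it, and lower the guard gently until it is fully shut, without letting it drop. Leave the other things on the bench where they stand.

Things in the scene. Friction and masses are not known exactly. Their poses are not given: they have to be found in the camera images.
- gauge: the tamp gauge, fixed to the bench (its place and heading vary): open-topped grey box 130 (x) x 160 (y) x 70 mm high, walls 8 mm, a white dial on its front (-x side). Origin: centre of its underside, on the bench. Own x points from the front to the hinge side, z up. The brass plate stands in its middle
- guard (a joint): opening angle of the guard, rad: 0 shut (lying on the box), 1.78 on its open stop (leaning back 12 deg past upright, where it stays by itself). The guard is an aluminium frame with a clear pane, 134 x 160 x 8 mm, about 0.3 kg, hinged along the far (+x) rim of the box. It is lightly damped and falls shut if let go before upright
- guard_hinge (a point): middle of the guard's hinge axis: 69 mm to +x of the gauge's origin and 75 mm above the bench; the axis runs along the gauge's y, and the guard lifts from the gauge's -x side
- guard_bar (a point): middle of the guard's red grip bar: a round bar 12 mm thick, 100 mm long, along the gauge's y, carried 45 mm clear of the guard's front edge by a thin arm at each end; 179 mm from the hinge axis, and 75 mm above the bench when shut. A gripper can hold it from straight above through the whole swing, the bar turning between the pads
- plate: sprung brass plate, 74 mm across, 7 mm thick; origin: centre of its upper face, z along its normal. Unloaded, 52 mm above the bench, at the middle of the gauge (18 mm below the top of the walls). It can rock up to 0.12 rad if pressed out of square
- plunger (a joint): how far the plate is pressed down, m: about 0 unloaded, 0.014 bottomed out. The spring pushes back with about 6 N at first and 13 N at the bottom; beyond that the stop is rigid
- tamper: loose coffee tamper, 85 mm long, about 0.38 kg: steel foot 58 mm across and 26 mm high, with a wooden handle up to 32 mm thick above it. Origin: centre of its flat underside; own z runs up the handle. At the start it lies back in the sloped rest with its handle leaning 30 deg (0.52 rad) from vertical towards the rest's -x
- rest: fixed dark wooden rest, 80 x 76 mm, with a face sloped 30 deg down towards its own -x; origin: centre of its underside. The tamper's foot sits on the face, its centre 35 mm above the bench over the origin, between lips about 12 mm high on the lower edge and both sides: draw the tamper out along its axis
- mat: fixed round black rubber mat, 90 mm across, 6 mm thick; origin: centre of its underside. The rest and the mat may change places, left and right of the gauge
- contact_spray: bystander: red spray can, 59 mm across, 198 mm tall; origin: centre of its underside
- filter_box: bystander: small upright carton, 42 x 52 x 130 mm; origin: centre of its underside
- bean_tin: bystander: tin, 75 mm across, 58 mm tall, close behind the rest (about 0.1 m off); origin: centre of its underside
- milk_pitcher: bystander: pale milk pitcher, 77 x 102 x 92 mm, close behind the mat (about 0.12 m off); origin: centre of its underside
- pump: bystander: small pump lying on its side, 44 x 127 x 56 mm; origin: centre of its underside
- espresso_cup: bystander: small white cup with a handle, 62 x 83 x 50 mm; origin: centre of its underside
- milk_jug_black: bystander: open black container, 71 x 114 x 88 mm; origin: centre of its underside

How it is judged:
On the way, in this order (a step that is already met when the one before it is completed fails the run):
1. the guard is raised back onto its open stop (value of joint guard above 1.7 rad), for 0.3 s.
2. the tamper presses the plate to the bottom of its travel, plate and tamper level (value of joint plunger above 0.012 m and angle between plate's own z axis and vertical below 0.07 rad and angle between tamper's own z axis and vertical below 0.09 rad and contact force between tamper and plate above 6 N), for 0.3 s.
3. the tamper stands released on the mat (horizontal distance between tamper and mat below 0.03 m and z of tamper in the frame of mat below 0.01 m and angle between tamper's own z axis and vertical below 0.1 rad and contact force between the fingers and tamper below 0.1 N and linear speed of tamper below 0.02 m/s), for 0.2 s.
At the end, for the whole second after the job is handed in: The guard is shut (within 0.03 rad), the plate is free again (pressed less than 4 mm), and the tamper stands upright (within 0.1 rad) and still on the mat, its centre within 30 mm of the mat's centre, released (all of step 3 and value of joint guard below 0.03 rad and value of joint plunger below 0.004 m); the robot touches nothing.
It fails at once if the guard hits its open stop faster than 1.2 rad/s (value of joint guard above 1.62 rad and velocity of joint guard above 1.2 rad/s).
It fails at once if the guard drops shut faster than 1.2 rad/s (value of joint guard below 0.12 rad and velocity of joint guard below -1.2 rad/s).
It fails at once if a bystander is shifted by more than 30 mm or tipped (distance of any of contact_spray, filter_box, bean_tin, milk_pitcher, pump, espresso_cup, milk_jug_black from where it was at the start of the episode above 0.03 m or angle between any of contact_spray, filter_box, bean_tin, milk_pitcher, pump, espresso_cup, milk_jug_black's own z axis and vertical above 0.3 rad).
It also fails if it takes over 72 s, if anything falls off the work surface, if the arm or the gripper's body presses on something with over 40 N, if the wrist force passes 120 N, or if a joint passes its speed limit or range.

ROBOT

A 6-joint arm with a two-finger parallel gripper is mounted at the origin on a cart in front of the work surface, level with it; the furniture and walls round the work are solid. World frame = base frame: x ahead of the robot, y to its left, z up, the work surface at z = 0. Lengths are in m, angles in rad, forces in N, time in s.
With the tool pointing down it reaches from about 0.425 to 0.95 m from the base axis. Payload 3.5 kg.
Tool frame: the origin (TCP) lies at the very end of the fingers, on their centre line; the grasp point (between the pads) lies 19 mm behind it; z points along the fingers, y is the line along which they close (so a half turn about z gives the same grasp; the last joint's range is limited). The gripper opens to 85 mm and grips with 20 to 120 N. Pads are 22 mm wide; open, the fingers measure 114 mm over their backs; the gripper's body (76 mm by 85 mm) begins 54 mm behind the grasp point. The pads swing forward as they close: fully open they stand 13 mm farther back than shut.
Start: joints at [0.992, 0.286, 1.577, -0, 1.279, -0.15], TCP at [0.281, 0.614, 0.208] pointing down, gripper open.
Joint ranges: [-2.77, 2.77], [-0.9, 2.22], [0.21, 2.48], [-1.53, 4.67], [0.24, 2.81], [-2.84, 2.84]. Speed limits (rad/s): [2.79, 2.79, 3.14, 3.14, 3.14, 3.14].

INTERFACE

Orientations are given as a unit quaternion [x, y, z, w].
In Python, from plant import ctrl gives the robot as it stands.
- The arm moves only by the shell command python3 inch.py 'ROWS' [FORCE]. ROWS is a JSON object with one list for each field, all of the same length, 1 to 10, a row being the entries at one place: dx, dy, dz (the shift in units of 20 mm), drx, dry, drz (a rotation vector in rad), aperture (the opening from 0.0 (shut) to 1.0 (fully open)); each row is the pose to reach, as a shift and turn from the pose commanded when the command began, along the tool's axes at that moment; what a row does not reach only later rows make up. A row lasts 1/8 s, in which the tool goes at most 0.0625 m and 0.188 rad, less where a joint would pass 70% of its speed; a pose out of reach is approached as far as the arm can. The fingers move at their own pace and stop on an object; FORCE is the grip in N (left out, the last holds). Time passes only in rows, so rows that do not move let the fingers close. It prints the time, the measured TCP pose, the force, the opening and the grip force at its end. Input that does not fit is refused with a message, and nothing moves.
- ctrl.get_state(): the state, without advancing time (a new reading comes with each control period).
- ctrl.read_camera(name): name is "scene" or "side" or "wrist"; returns a dict with "pixels" (480x640x3 uint8, red, green, blue), "camera_matrix" (3x3 intrinsics, pixels), "xyz" and "orientation" of the camera in the world. Camera axes: x right, y down, z forward; pixel columns grow to the right and rows downward; lengths in m; the calibration is good to about 2 mm. A picture is of the moment at which its call begins. There is no depth.
- ctrl.sign_off(): hands the job in; it is judged then, once.
The state is a dict: "time": time; "qpos": joint angles; "dq": joint speeds; "joint_efforts": joint torques, N m; "eef_pos": TCP position; "tcp_rot": TCP orientation; "contact_force": force on the tool from outside, world axes, zero at the start; "wrist_torque": the same for the moment, N m; "opening": opening from 0.0 (shut) to 1.0 (fully open); "finger_force": force on a finger pad.
Only numpy, scipy, OpenCV 4.12 (cv2) and the standard library are available. Lean on these libraries where they do the work, as an engineer would, in place of code of your own. Each camera call takes 0.05 s, during which the arm holds its last target. There are 200 camera calls.

## Working session

There is one attempt and no reset: what is moved stays moved. The work goes in short steps, Python scripts to look and compute and a shell command to move; the robot and the scene stay as the last step left them, time stands still between calls to the robot, and variables do not carry over. Pictures are saved under pics/ and viewed, at most 10 in all, crops included, and the job is handed in when it is done.

```bash
ls; mkdir -p pics; cat > h.py <<'E'
import numpy as np,cv2
from scipy.spatial.transform import Rotation as R
from plant import ctrl
def cam(n,save=None):
    c=ctrl.read_camera(n); c['K']=np.array(c['camera_matrix']); c['R']=R.from_quat(c['orientation']).as_matrix() if np.size(c['orientation'])==4 else np.array(c['orientation']); c['p']=np.array(c['xyz'])
    if save: cv2.imwrite('pics/'+save,c['pixels'][:,:,::-1])
    return c
def ray(c,u,v):
    d=c['R']@np.linalg.solve(c['K'],[u,v,1.]); return c['p'],d/np.linalg.norm(d)
def onz(c,u,v,z):
    p,d=ray(c,u,v); return p+d*(z-p[2])/d[2]
def proj(c,P):
    q=c['K']@(c['R'].T@(np.array(P)-c['p'])); return q[:2]/q[2]
def tri(obs):
    A=0;b=0;rs=[ray(*o) for o in obs]
    for p,d in rs:
        M=np.eye(3)-np.outer(d,d);A=A+M;b=b+M@p
    x=np.linalg.solve(A,b)
    return x,[np.linalg.norm((np.eye(3)-np.outer(d,d))@(x-p)) for p,d in rs]
def blobs(c,mask,amin=60):
    n,l,s,ce=cv2.connectedComponentsWithStats(mask.astype(np.uint8))
    return [(int(s[i,4]),ce[i].round(1).tolist(),s[i,:4].tolist(),(l==i)) for i in range(1,n) if s[i,4]>=amin]
def st():
    s=ctrl.get_state();print(s['time'],np.round(s['eef_pos'],4),np.round(s['tcp_rot'],4),np.round(s['contact_force'],1),round(s['opening'],3),s['finger_force']);return s
E
python3 - <<'E'
from h import *
for n in('scene','side','wrist'):
    c=cam(n,n+'0.png');print(n,c['p'],c['R'].round(3).tolist(),c['K'].tolist())
st()
E
```

```text
inch.py
pics
plant.py
scene [-0.69528747 -0.94313204  1.24985796] [[0.587, -0.492, 0.644], [-0.81, -0.337, 0.48], [-0.019, -0.803, -0.596]] [[624.0309069804587, 0.0, 320.01288171527034], [0.0, 624.0309069804587, 234.31205489436806], [0.0, 0.0, 1.0]]
side [0.31949643 1.38370142 1.24293825] [[-0.979, -0.14, 0.147], [-0.202, 0.625, -0.754], [0.014, -0.768, -0.641]] [[585.6613086083004, 0.0, 318.5147752849459], [0.0, 585.6613086083004, 231.97458300631197], [0.0, 0.0, 1.0]]
wrist [0.20861955 0.64638737 0.37237093] [[0.415, 0.866, 0.28], [0.91, -0.394, -0.13], [-0.002, 0.309, -0.951]] [[403.8512663622536, 0.0, 320.729587236644], [0.0, 403.8512663622536, 241.47191032042005], [0.0, 0.0, 1.0]]
0.15 [0.2803 0.6134 0.2068] [ 2.128e-01  9.771e-01 -9.000e-04 -3.000e-04] [ 0.  -0.7  0.1] 0.996 0.0
```

View pics/scene0.png

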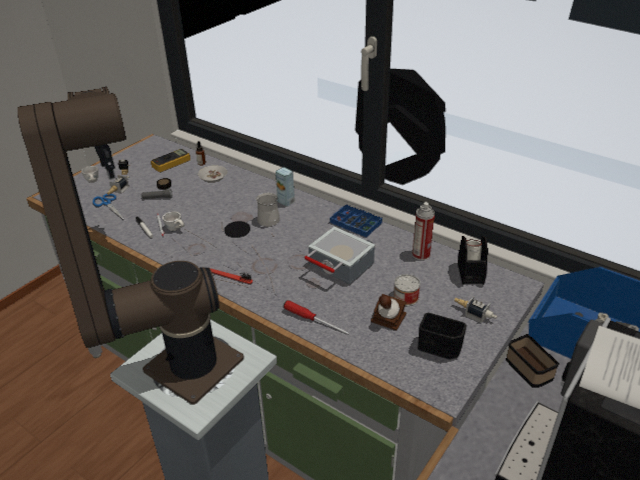

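View pics/side0.png

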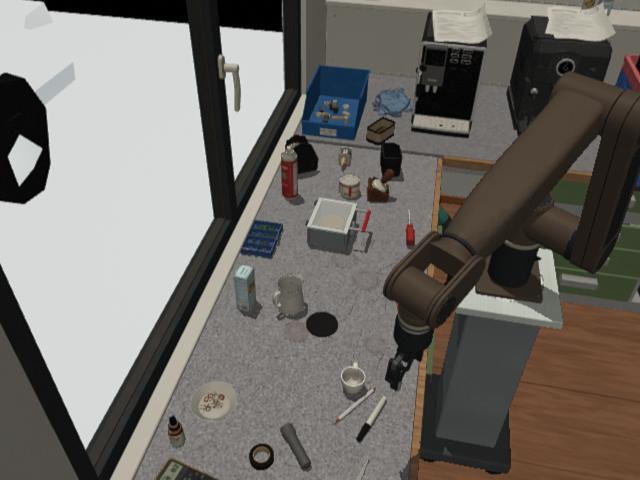

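The scene view shows the red bar at about (320,263), the mat at (237,229) and the tamper and rest at (387,310). In the side view they are at (366,221), (322,324) and (378,188).

```bash
python3 - <<'E'
from h import *
W={'scene':[(300,250,340,280),(215,215,260,245),(365,285,415,335)],'side':[(355,205,378,240),(300,305,345,342),(360,165,400,208)]}
C={}
for n in W:
    c=cam(n);C[n]=c;im=c['pixels'].astype(int);hsv=cv2.cvtColor(c['pixels'],cv2.COLOR_RGB2HSV)
    def win(m,w):
        o=np.zeros(m.shape,bool);x0,y0,x1,y1=w;o[y0:y1,x0:x1]=m[y0:y1,x0:x1];return o
    r,g,b=im[...,0],im[...,1],im[...,2]
    red=win((r>120)&(g<80)&(b<80),W[n][0]); blk=win(im.max(2)<45,W[n][1])
    br=max(blobs(c,red,20),key=lambda t:t[0]);bm=max(blobs(c,blk,20),key=lambda t:t[0])
    c['bar']=br[1];c['mat']=bm[1]
    ys,xs=np.nonzero(br[3]);box=cv2.minAreaRect(np.c_[xs,ys].astype(np.float32));p=cv2.boxPoints(box)
    k=np.linalg.norm(p[0]-p[1])>np.linalg.norm(p[1]-p[2])
    e=[(p[1]+p[2])/2,(p[0]+p[3])/2] if k else [(p[0]+p[1])/2,(p[2]+p[3])/2]
    c['ends']=e
    print(n,br[:3],bm[:3],e)
    print(' bar@.075',onz(c,*br[1],.075),[onz(c,*q,.075).round(4) for q in e],'mat@6mm',onz(c,*bm[1],.006))
    x0,y0,x1,y1=W[n][2]
a,b=C['scene'],C['side']
print(tri([(a,*a['bar']),(b,*b['bar'])]),tri([(a,*a['mat']),(b,*b['mat'])]))
t=[np.array(C[n]['pixels'][:,:,::-1]) for n in('scene','side')]
A=cv2.resize(t[0][225:345,290:430],None,fx=3.5,fy=3.5,interpolation=2)
B=cv2.resize(t[1][160:280,295:405],None,fx=2.8,fy=3.5,interpolation=2)
cv2.imwrite('pics/crop1.png',np.hstack([A,B]));print(A.shape,B.shape)
E
```

```text
scene (66, [319.6, 263.4], [305, 256, 29, 15]) (311, [236.8, 228.9], [225, 221, 25, 16]) [array([305.00003, 256.00003], dtype=float32), array([333.00003, 270.00003], dtype=float32)]
 bar@.075 [ 0.45536559 -0.08047339  0.075     ] [array([ 0.4589, -0.0234,  0.075 ]), array([ 0.453 , -0.1308,  0.075 ])] mat@6mm [0.51293336 0.31065089 0.006     ]
side (60, [365.5, 220.2], [362, 210, 8, 21]) (596, [321.7, 324.2], [307, 313, 31, 24]) [array([368.85   , 209.95001], dtype=float32), array([362.15   , 230.05002], dtype=float32)]
 bar@.075 [ 0.45242566 -0.08007837  0.075     ] [array([ 0.4493, -0.1356,  0.075 ]), array([ 0.4557, -0.0288,  0.075 ])] mat@6mm [0.51351205 0.31794944 0.006     ]
(array([ 0.4534113 , -0.08080351,  0.07538589]), [np.float64(0.0012206975097383119), np.float64(0.0012206975097383995)]) (array([0.51502216, 0.31411923, 0.00247083]), [np.float64(0.001071513017472824), np.float64(0.0010715130174727024)])
(420, 490, 3) (420, 308, 3)
```

View pics/crop1.png

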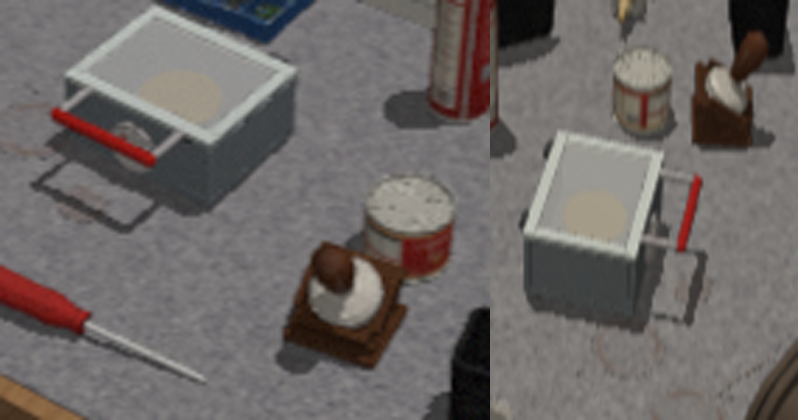

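The crop shows the shut guard, with its red bar on the robot side. The tamper's handle leans towards the robot and slightly along -y. The bar's triangulated height of 75 mm agrees with the text. Next I fly over the mat and look from closer.

```bash
cat >> h.py <<'E'
def down(yaw): # tool down, tool x at world angle yaw
    x=np.array([np.cos(yaw),np.sin(yaw),0]);z=np.array([0,0,-1.]);return R.from_matrix(np.c_[x,np.cross(z,x),z])
def rel(pos,rot,s=None):
    s=s or ctrl.get_state();Q=R.from_quat(s['tcp_rot'])
    d=Q.inv().apply(np.array(pos)-s['eef_pos']);w=(Q.inv()*rot).as_rotvec()
    print('REL',d.round(4).tolist(),w.round(4).tolist())
E
python3 - <<'E'
from h import *
C={n:cam(n) for n in('scene','side')}
a,b=C['scene'],C['side']
# tamper handle tip, foot white centre estimates from crop; plate centre
P=lambda n,x,y:(a,290+x/3.5,225+y/3.5) if n=='a' else (b,295+(x-490)/2.8,160+y/3.5)
for nm,p,q in [('tip',(330,265),(755,45)),('footface',(347,292),(727,90)),('plate',(180,97),(596,217)),('tin top',(408,207),(642,76)),('boxcornerNear',(210,138),(640,246)),('boxcornerFar',(155,12),(563,137))]:
    X,e=tri([P('a',*p),P('b',*q)]);print(nm,X.round(4),np.round(e,4))
rel([.47,.25,.32],down(np.pi/2-.06))
E
```

```text
tip [ 0.4051 -0.3338  0.0962] [0.0001 0.0001]
footface [ 0.4367 -0.3315  0.04  ] [0.0019 0.0019]
plate [ 0.5604 -0.0852  0.047 ] [0.0025 0.0025]
tin top [ 0.5457 -0.3239  0.0466] [0.003 0.003]
boxcornerNear [ 0.5288 -0.1175  0.0149] [0.0268 0.0268]
boxcornerFar [ 0.5823 -0.0602  0.1352] [0.0178 0.0178]
REL [-0.3236, -0.2521, -0.1123] [-0.0005, 0.0002, 1.2019]
```

The rows are not in the units I measure in: shifts go in units of 20 mm. I convert before sending: -0.324 m is -16.2, -0.28 m is -14.

```bash
python3 inch.py '{"dx":[-2,-4,-6,-8,-10,-12,-14,-16.2,-16.2],"dy":[-1.5,-3,-4.5,-6,-7.5,-9,-11,-12.6,-12.6],"dz":[-0.7,-1.4,-2.1,-2.8,-3.5,-4.2,-4.9,-5.6,-5.6],"drx":[0,0,0,0,0,0,0,0,0],"dry":[0,0,0,0,0,0,0,0,0],"drz":[0.15,0.3,0.45,0.6,0.75,0.9,1.05,1.2,1.2],"aperture":[1,1,1,1,1,1,1,1,1]}' | tail -c 400; python3 - <<'E'
from h import *
c=cam('wrist','w1.png');im=c['pixels'].astype(int)
for t in blobs(c,im.max(2)<50,1500): print(t[:3],onz(c,*t[1],.006))
rel([.46,-.07,.32],down(np.pi/2-.06))
E
```

```text
time: 1.48
eef_pos: [0.4725, 0.2474, 0.3216]
tcp_rot: [0.729, 0.684, 0.001, 0.001]
contact_force: [-0.5, 0.2, 1.3]
opening: 1.0
finger_force: 0.0
(4588, [353.0, 121.0], [316, 82, 75, 79]) [0.5148602  0.31241703 0.006     ]
(46732, [307.4, 428.8], [0, 312, 640, 168]) [ 0.43101673 -0.11810867  0.006     ]
REL [-0.319, 0.008, 0.0004] [0.0011, -0.0009, -0.0005]
```

View pics/w1.png

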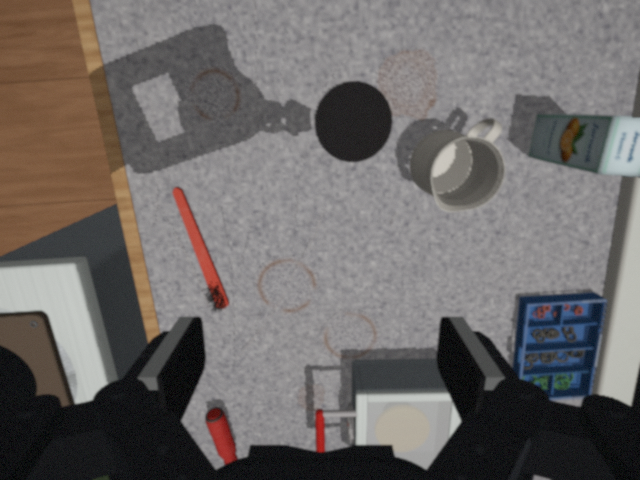

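The mat is a clean disc at (353,121), which puts it at world (0.515, 0.312). Two more wrist views follow, one past the gauge and one past the tamper.

In the tool's units: -0.3 m is -15, -0.42 m is -21.

```bash
python3 inch.py '{"dx":[-3,-6,-9,-12,-15,-18,-21,-21],"dy":[0,0,0.25,0.5,0.75,1,1.25,1.25],"dz":[0,0,0,0,0,0,0,0],"drx":[0,0,0,0,0,0,0,0],"dry":[0,0,0,0,0,0,0,0],"drz":[0,0,0,0,0,0,0,0],"aperture":[1,1,1,1,1,1,1,1]}' | head -2; python3 - <<'E'
from h import *
c=cam('wrist','w2.png')
E
python3 inch.py '{"dx":[-2.5,-5,-7.5,-10,-12.5,-12.5],"dy":[0,0,0,0,0,0],"dz":[0,0,0,0,0,0],"drx":[0,0,0,0,0,0],"dry":[0,0,0,0,0,0],"drz":[0,0,0,0,0,0],"aperture":[1,1,1,1,1,1]}' | head -2
python3 - <<'E'
from h import *
import pickle
c=cam('wrist','w3.png');s=st()
pickle.dump((c,s),open('w3.pkl','wb'))
E
```

```text
time: 2.52
eef_pos: [0.471, -0.1726, 0.3187]
time: 3.32
eef_pos: [0.4573, -0.4205, 0.3185]
3.375 [ 0.4576 -0.419   0.3189] [ 7.268e-01  6.868e-01  5.000e-04 -1.100e-03] [0.6 0.2 0.5] 0.999 0.0
```

View pics/w2.png

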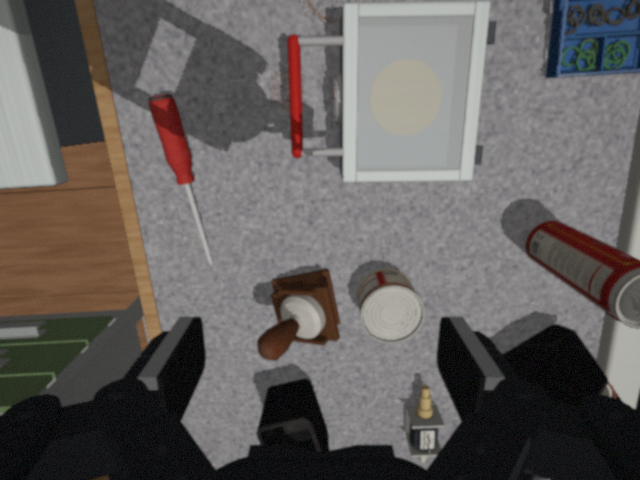

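View pics/w3.png

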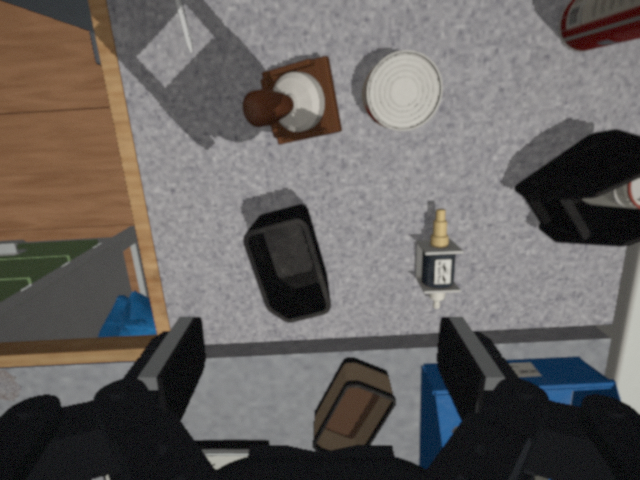

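w2: red bar from about (294,38) to (297,155), plate at (405,97), handle end near (270,343). w3: rest at (305,100) turned about 10°, handle end near (260,107), tin at (402,90).

```bash
cat > m.py <<'E'
from h import *
import pickle
c3,s3=pickle.load(open('w3.pkl','rb'))
Q3=R.from_quat(s3['tcp_rot']);off=Q3.inv().apply(c3['p']-s3['eef_pos']);Ro=Q3.inv().as_matrix()@c3['R']
def wc(s,png):
    Q=R.from_quat(s['tcp_rot']);return dict(K=c3['K'],R=Q.as_matrix()@Ro,p=np.array(s['eef_pos'])+Q.apply(off),pixels=cv2.imread('pics/'+png)[:,:,::-1])
c2=wc(dict(eef_pos=[.471,-.1726,.3187],tcp_rot=s3['tcp_rot']),'w2.png')
E
python3 - <<'E'
from m import *
print(off,c2['p'])
im=c2['pixels'].astype(int);r,g,b=im[...,0],im[...,1],im[...,2]
m=(r>90)&(g<50)&(b<50);m[:, :275]=0;m[170:]=0;m[:,320:]=0
t=max(blobs(c2,m,50),key=lambda t:t[0]);print(t[:3]);ys,xs=np.nonzero(t[3])
vx,vy,x0,y0=cv2.fitLine(np.c_[xs,ys].astype(np.float32),2,0,.01,.01).ravel()
e=[(x0+vx*(y-y0)/vy,y) for y in(ys.min(),ys.max()+1)];E=[onz(c2,*q,.077) for q in e];print('bar ends',E,'mid',(E[0]+E[1])/2,'yaw',np.arctan2(*(E[0]-E[1])[:2]),np.linalg.norm(E[0]-E[1]))
# plate
hsv=cv2.cvtColor(c2['pixels'],cv2.COLOR_RGB2HSV).astype(int);m=(r-b>12)&(r>120);m[:,:355]=0;m[:,470:]=0;m[:10]=0;m[170:]=0
t=max(blobs(c2,m,50),key=lambda t:t[0]);print('plate',t[:3],onz(c2,*t[1],.052))
# tamper
for c,w in((c2,(240,260,345,375)),(c3,(235,50,350,150))):
    im=c['pixels'].astype(int);x0,y0,x1,y1=w;W=np.zeros(im.shape[:2],bool);W[y0:y1,x0:x1]=1
    wh=W&(im.min(2)>110)&(im.max(2)-im.min(2)<35)
    for t in blobs(c,wh,400)[:3]:print('white',t[:3],onz(c,*t[1],.0575))
    br=W&(im[...,0]-im[...,2]>22)
    for t in blobs(c,br,300)[:3]:
        print('brown',t[:3]); cn=max(cv2.findContours(t[3].astype(np.uint8),0,2)[0],key=len);h=cv2.approxPolyDP(cv2.convexHull(cn),4,True);print(h[:,0].tolist())
print('tip',tri([(c2,270,344),(c3,258,107)]),'foot',tri([(c2,303,317),(c3,298,100)]))
t=[cv2.resize(np.array(c['pixels'][y:y+110,x:x+120,::-1]),None,fx=3.3,fy=3.3,interpolation=2) for c,x,y in((c2,240,260),(c3,235,45))]
cv2.imwrite('pics/crop2.png',np.hstack(t))
E
```

```text
[ 7.74981192e-02  1.04175076e-05 -1.65248198e-01] [ 0.47551142 -0.09560961  0.48412386]
(1230, [294.7, 93.4], [288, 36, 14, 121])
bar ends [array([ 0.45329862, -0.02911476,  0.077     ]), array([ 0.44925227, -0.13744095,  0.077     ])] mid [ 0.45127545 -0.08327786  0.077     ] yaw 0.03733606570305367 0.10840172695331787
plate (4187, [405.3, 96.6], [370, 59, 72, 76]) [ 0.56100886 -0.08651127  0.052     ]
white (5953, [286.6, 320.2], [240, 260, 105, 115]) [ 0.42127112 -0.32852051  0.0575    ]
white (1043, [306.3, 316.3], [285, 297, 40, 41]) [ 0.44492319 -0.32469654  0.0575    ]
brown (2972, [300.5, 313.5], [259, 270, 81, 90])
[[327, 270], [339, 322], [337, 339], [275, 359], [264, 357], [259, 340], [272, 281]]
white (3358, [309.4, 102.8], [235, 50, 115, 100]) [ 0.4509002  -0.33339223  0.0575    ]
white (1382, [302.5, 92.9], [276, 72, 48, 45]) [ 0.44467422 -0.32372187  0.0575    ]
brown (3583, [293.0, 100.8], [244, 56, 97, 88])
[[327, 57], [340, 130], [279, 143], [247, 118], [245, 98], [264, 72]]
tip (array([ 0.40532808, -0.33513419,  0.09698109]), [np.float64(0.0003335031917707638), np.float64(0.00033350319177078547)]) foot (array([ 0.4397838 , -0.32989468,  0.04912941]), [np.float64(0.0005055017474707051), np.float64(0.0005055017474706555)])
```

View pics/crop2.png

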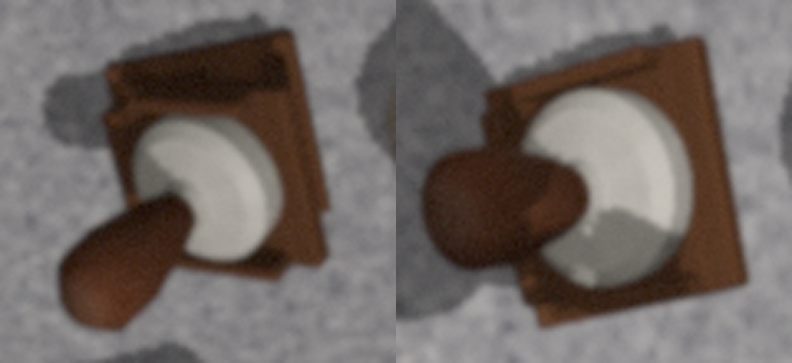

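The points agree with the text: the gauge's heading is about -0.035 rad, the bar-to-plate distance is 0.110 m, and the rest's heading is about +0.12 rad. I go to the bar with the fingers half closed, so that they clear the guard's front edge.

```bash
python3 - <<'E'
from m import *
print('foottop',onz(c3,294,101,.0575),'tin',onz(c3,402,90,.058))
rel([.452,-.082,.14],down(np.pi/2-.035))
E
```

```text
foottop [ 0.43565933 -0.33081356  0.0575    ] tin [ 0.54316988 -0.32670307  0.058     ]
REL [0.3358, -0.0245, 0.1797] [-0.0008, -0.0023, -0.0216]
```

In the tool's units: 0.14 m is 7, 0.1 m is 5.

```bash
python3 inch.py '{"dx":[2.5,5,7.5,10,12.5,15,16.8,16.8,16.8],"dy":[-0.15,-0.3,-0.5,-0.7,-0.9,-1.1,-1.225,-1.225,-1.225],"dz":[0,0.5,2,3.5,5,7,9,9,9],"drx":[0,0,0,0,0,0,0,0,0],"dry":[0,0,0,0,0,0,0,0,0],"drz":[-0.01,-0.022,-0.022,-0.022,-0.022,-0.022,-0.022,-0.022,-0.022],"aperture":[0.45,0.45,0.45,0.45,0.45,0.45,0.45,0.45,0.45]}' ; python3 - <<'E'
from m import *
rel([.452,-.082,.057],down(np.pi/2-.035))
c=cam('wrist','w4.png');s=st();p=proj(c,[.452,-.082,.075]);print(p)
im=c['pixels'].astype(int);r,g,b=im[...,0],im[...,1],im[...,2]
for t in blobs(c,(r>90)&(g<50)&(b<50),150):print(t[:3],onz(c,*t[1],.077))
E
```

```text
time: 4.5
eef_pos: [0.4522, -0.0824, 0.1411]
tcp_rot: [0.719, 0.695, 0.0, 0.001]
contact_force: [0.7, 0.1, -0.5]
opening: 0.451
finger_force: 0.0
REL [0.0005, -0.0004, 0.0841] [0.0019, 0.0007, 0.0019]
4.55 [ 0.4528 -0.0834  0.1418] [7.192e-01 6.948e-01 7.000e-04 1.600e-03] [ 0.3 -0.5  0.1] 0.445 0.0
[319.81113074 246.4996187 ]
(2873, [319.8, 239.7], [311, 154, 20, 175]) [ 0.45215877 -0.07703523  0.077     ]
(2437, [136.5, 270.5], [98, 217, 67, 111]) [ 0.33941713 -0.09306552  0.077     ]
```

```bash
python3 inch.py '{"dx":[0.15,0.15,0.15,0.15,0.15,0.15,0.15],"dy":[0,0,0,0,0,0,0],"dz":[2,3.5,4.2,4.2,4.2,4.2,4.2],"drx":[0,0,0,0,0,0,0],"dry":[0,0,0,0,0,0,0],"drz":[0,0,0,0,0,0,0],"aperture":[0.45,0.45,0.45,0.2,0,0,0]}' 30; python3 -c "
import numpy as np
for t in np.r_[.08:1.64:.08,1.64,1.68,1.72,1.75,1.775]:print(round(t,3),round(.179*(1-np.cos(t)),4),round(-.179*np.sin(t),4))"
```

```text
time: 5.42
eef_pos: [0.4528, -0.0811, 0.0575]
tcp_rot: [0.72, 0.694, 0.0, 0.001]
contact_force: [-0.9, -1.2, 5.3]
opening: 0.004
finger_force: 2.8
0.08 0.0006 -0.0143
0.16 0.0023 -0.0285
0.24 0.0051 -0.0425
0.32 0.0091 -0.0563
0.4 0.0141 -0.0697
0.48 0.0202 -0.0827
0.56 0.0273 -0.0951
0.64 0.0354 -0.1069
0.72 0.0444 -0.118
0.8 0.0543 -0.1284
0.88 0.0649 -0.138
0.96 0.0763 -0.1466
1.04 0.0884 -0.1544
1.12 0.101 -0.1611
1.2 0.1141 -0.1668
1.28 0.1277 -0.1715
1.36 0.1415 -0.175
1.44 0.1557 -0.1775
1.52 0.1699 -0.1788
1.6 0.1842 -0.1789
1.64 0.1914 -0.1786
1.68 0.1985 -0.1779
1.72 0.2056 -0.177
1.75 0.2109 -0.1761
1.775 0.2153 -0.1753
```

The fingers closed fully, so the bar is not between the pads. I look before doing anything else.

```bash
python3 - <<'E'
from m import *
w=cam('wrist');a=cam('scene');b=cam('side')
A=cv2.resize(w['pixels'][130:400,180:460,::-1],(400,400));B=cv2.resize(b['pixels'][180:280,300:400,::-1],(400,400),interpolation=2)
cv2.imwrite('pics/c3.png',np.hstack([A,B]));st()
E
```

```text
5.575 [ 0.4528 -0.0811  0.0575] [7.196e-01 6.944e-01 2.000e-04 1.300e-03] [-2.4 -0.3  5.7] 0.001 3.0808639246970415
```

View pics/c3.png

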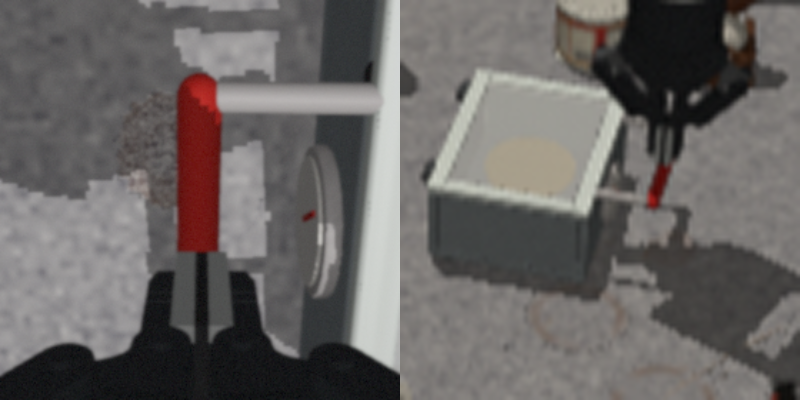

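```bash
python3 - <<'E'
from m import *
w=cam('wrist');b=cam('side');a=cam('scene');s=st()
m=np.array([.4525,-.081,.075]);g=np.array([.035,1,0])
for n,c in(('w',w),('side',b),('scene',a)):
    im=c['pixels'].astype(int);r,gg,bb=im[...,0],im[...,1],im[...,2]
    k=(r>90)&(gg<50)&(bb<50)
    if n=='side':k[:205]=0;k[245:]=0;k[:,:350]=0;k[:,380:]=0
    if n=='scene':k[:250]=0;k[280:]=0;k[:,:300]=0;k[:,345:]=0
    print(n,'tcp',proj(c,s['eef_pos']).round(1),'ends',proj(c,m+.05*g).round(1),proj(c,m-.05*g).round(1),[t[:3] for t in blobs(c,k,10)])
E
```

```text
5.725 [ 0.4528 -0.0811  0.0574] [7.196e-01 6.944e-01 2.000e-04 1.300e-03] [-2.  -1.6  6.1] -0.004 3.0930942809209228
w tcp [320.4 294.5] ends [319.6 192. ] [319.8 413. ] [(3271, [318.4, 241.0], [304, 180, 31, 120]), (132, [31.4, 256.8], [15, 250, 35, 12]), (3244, [78.6, 323.9], [31, 257, 85, 142]), (31, [14.5, 272.5], [11, 270, 8, 8]), (17, [20.4, 289.2], [18, 285, 5, 9]), (34, [37.9, 321.1], [33, 314, 10, 15]), (47, [55.6, 356.3], [50, 344, 12, 23]), (17, [78.3, 377.1], [74, 374, 8, 7]), (49, [84.6, 392.9], [81, 386, 10, 16]), (216, [319.9, 417.9], [314, 409, 14, 20])]
side tcp [365.1 224.2] ends [362.7 229.7] [368.2 210.7] []
scene tcp [319.4 268.5] ends [306.1 257.7] [332.6 270.4] [(89, [320.0, 264.5], [305, 256, 29, 17])]
```

```bash
python3 - <<'E'
from m import *
b=cam('side');a=cam('scene')
A=cv2.resize(a['pixels'][215:295,280:360,::-1],(400,400),interpolation=2);B=cv2.resize(b['pixels'][185:245,335:395,::-1],(400,400),interpolation=2)
cv2.imwrite('pics/c4.png',np.hstack([A,B]))
E
```

```text
(no output)
```

View pics/c4.png

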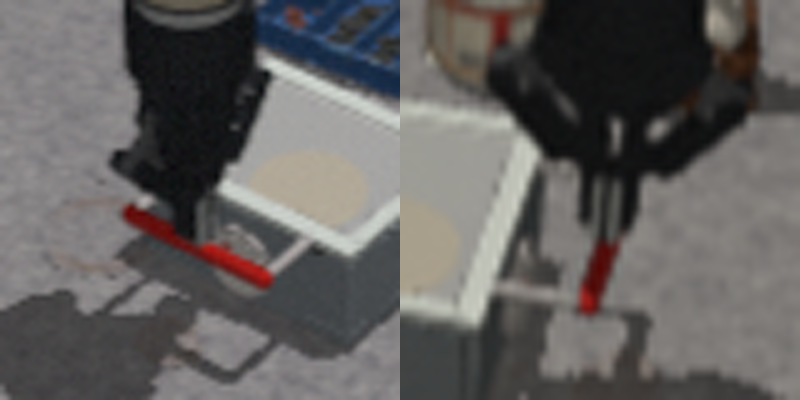

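The fingers are shut on top of the bar, not astride it: they stand higher than the pose reading suggests. I open them, go 20 mm lower, which is clear of everything either way, and close again.

In the tool's units: -0.03 m is -1.5, -0.02 m is -1.

```bash
python3 inch.py '{"dx":[0,0,0,0,0],"dy":[0,0,0,0,0],"dz":[-1,-1.5,-1.5,-1.5,-1.5],"drx":[0,0,0,0,0],"dry":[0,0,0,0,0],"drz":[0,0,0,0,0],"aperture":[0,0.45,0.45,0.45,0.45]}' 30; python3 inch.py '{"dx":[0,0,0,0],"dy":[0,0,0,0],"dz":[1,2,2.5,2.5],"drx":[0,0,0,0],"dry":[0,0,0,0],"drz":[0,0,0,0],"aperture":[0.45,0.45,0.45,0.45]}' 30;  python3 inch.py '{"dx":[0,0,0,0],"dy":[0,0,0,0],"dz":[0,0,0,0],"drx":[0,0,0,0],"dry":[0,0,0,0],"drz":[0,0,0,0],"aperture":[0.1,0,0,0]}' 30;python3 - <<'E'
from m import *
w=cam('wrist')
im=w['pixels'].astype(int);r,gg,bb=im[...,0],im[...,1],im[...,2]
print([t[:3] for t in blobs(w,(r>90)&(gg<50)&(bb<50),100)])
E
```

```text
time: 6.45
eef_pos: [0.4512, -0.0803, 0.0852]
tcp_rot: [0.72, 0.694, -0.0, -0.001]
contact_force: [0.2, -0.5, 0.3]
opening: 0.453
finger_force: 0.0
time: 6.95
eef_pos: [0.451, -0.0802, 0.035]
tcp_rot: [0.72, 0.694, -0.0, -0.001]
contact_force: [-0.2, -0.2, 0.0]
opening: 0.45
finger_force: 0.0
time: 7.45
eef_pos: [0.4517, -0.0807, 0.0367]
tcp_rot: [0.72, 0.694, -0.0, -0.0]
contact_force: [-4.4, -0.4, 6.2]
opening: 0.126
finger_force: 29.5
[(7840, [320.7, 318.6], [305, 192, 35, 261]), (135, [12.9, 270.3], [0, 262, 28, 16]), (3547, [59.2, 341.4], [12, 272, 88, 150])]
```

It is gripped now (opening 0.126, 29.5 N). Next the swing: dy = 0.179(1-cosθ), dz = -0.179 sinθ.

```bash
python3 inch.py '{"dx":[0,0,0,0,0,0],"dy":[0.03,0.115,0.255,0.455,0.705,0.705],"dz":[-0.715,-1.425,-2.125,-2.815,-3.485,-3.485],"drx":[0,0,0,0,0,0],"dry":[0,0,0,0,0,0],"drz":[0,0,0,0,0,0],"aperture":[0,0,0,0,0,0]}'; python3 - <<'E'
from m import *
w=cam('wrist')
im=w['pixels'].astype(int);r,gg,bb=im[...,0],im[...,1],im[...,2]
print([t[:3] for t in blobs(w,(r>90)&(gg<50)&(bb<50),300)])
E
```

```text
time: 8.25
eef_pos: [0.4651, -0.0813, 0.1073]
tcp_rot: [0.719, 0.695, -0.001, -0.001]
contact_force: [-5.5, -3.8, 0.5]
opening: 0.123
finger_force: 29.5
[(7781, [320.9, 317.1], [305, 190, 35, 263]), (1939, [104.6, 286.3], [71, 231, 61, 119])]
```

In the tool's units: 0.1 m is 5, -0.0971 m is -4.855.

```bash
python3 inch.py '{"dx":[0,0,0,0,0,0,0,0,0,0],"dy":[0.305,0.66,1.065,1.515,2.01,2.54,3.11,3.715,4.345,5],"dz":[-0.65,-1.27,-1.86,-2.415,-2.935,-3.415,-3.845,-4.235,-4.57,-4.855],"drx":[0,0,0,0,0,0,0,0,0,0],"dry":[0,0,0,0,0,0,0,0,0,0],"drz":[0,0,0,0,0,0,0,0,0,0],"aperture":[0,0,0,0,0,0,0,0,0,0]}'; python3 inch.py '{"dx":[0,0,0,0,0,0,0,0],"dy":[0.68,1.37,2.08,2.79,3.325,3.685,4.04,4.395],"dz":[-0.235,-0.41,-0.535,-0.6,-0.605,-0.6,-0.575,-0.535],"drx":[0,0,0,0,0,0,0,0],"dry":[0,0,0,0,0,0,0,0],"drz":[0,0,0,0,0,0,0,0],"aperture":[0,0,0,0,0,0,0,0]}'
```

```text
time: 9.55
eef_pos: [0.5665, -0.0862, 0.2066]
tcp_rot: [0.72, 0.694, -0.001, 0.002]
contact_force: [-3.8, -5.1, 5.4]
opening: 0.125
finger_force: 30.4
time: 10.55
eef_pos: [0.6548, -0.0895, 0.2162]
tcp_rot: [0.72, 0.694, -0.0, 0.002]
contact_force: [-0.8, -5.2, 2.0]
opening: 0.124
finger_force: 30.5
```

```bash
python3 inch.py '{"dx":[0,0,0,0,0],"dy":[0.25,0.5,0.75,0.75,0.75],"dz":[0.04,0.08,0.13,0.13,0.13],"drx":[0,0,0,0,0],"dry":[0,0,0,0,0],"drz":[0,0,0,0,0],"aperture":[0,0,0,0,0]}'; python3 - <<'E'
from m import *
O=[]
for n in('scene','side'):
    c=cam(n);im=c['pixels'].astype(int);r,gg,bb=im[...,0],im[...,1],im[...,2]
    k=(r>100)&(gg<60)&(bb<60);p=proj(c,[.66,-.088,.25]).astype(int);W=np.zeros_like(k);W[p[1]-35:p[1]+35,p[0]-35:p[0]+35]=1
    B=blobs(c,k&W,8);print(n,p,[t[:3] for t in B])
st()
E
```

```text
time: 11.18
eef_pos: [0.6676, -0.0899, 0.2138]
tcp_rot: [0.72, 0.694, -0.002, 0.0]
contact_force: [-6.9, -4.6, 6.0]
opening: 0.127
finger_force: 31.0
scene [360 183] [(14, [351.6, 178.1], [349, 176, 7, 5]), (45, [370.8, 185.2], [364, 182, 15, 8])]
side [302 164] []
11.275 [ 0.6676 -0.09    0.2138] [ 7.199e-01  6.941e-01 -1.900e-03  3.000e-04] [-7.2 -5.6  5.5] 0.124 31.000516712665558
```

θ is about 1.78, on the stop, with a light reaction force. I release and lift straight up, then work out the tamper approach.

```bash
python3 inch.py '{"dx":[0,0,0,0,0,0],"dy":[0,0,0,0,0,0],"dz":[0,0,0,-1.5,-3,-3],"drx":[0,0,0,0,0,0],"dry":[0,0,0,0,0,0],"drz":[0,0,0,0,0,0],"aperture":[0.3,0.4,0.4,0.4,0.4,0.6]}'; python3 - <<'E'
from m import *
c=cam('wrist')
im=c['pixels'].astype(int);r,gg,bb=im[...,0],im[...,1],im[...,2]
for t in blobs(c,(r>90)&(gg<50)&(bb<50),200):print(t[:3],onz(c,*t[1],.25))
yaw=.12;xr=np.array([np.cos(yaw),np.sin(yaw),0]);yr=np.array([-np.sin(yaw),np.cos(yaw),0])
ax=-np.sin(np.pi/6)*xr+np.array([0,0,np.cos(np.pi/6)])
org=np.array([.4485,-.3292,.035])
for k in(.026,.06,.085):print(k,org+k*ax)
# tool: z=-ax, y=+-yr
for sg in(1,-1):
    z=-ax;y=sg*yr;Rm=R.from_matrix(np.c_[np.cross(y,z),y,z]);print(sg,Rm.as_matrix().round(3).tolist())
    rel(org+(.085+.06)*ax,Rm)
rel([.50,-.33,.29],down(np.pi/2-.035))
print(ctrl.get_state()['qpos'])
E
```

```text
time: 12.02
eef_pos: [0.6703, -0.0883, 0.2746]
tcp_rot: [0.72, 0.694, 0.002, 0.003]
contact_force: [0.4, -0.8, 0.4]
opening: 0.584
finger_force: 0.0
(4044, [314.7, 269.9], [304, 173, 23, 201]) [ 0.66767079 -0.08623944  0.25      ]
(213, [4.0, 252.5], [0, 234, 13, 32]) [ 0.5138341  -0.07107794  0.25      ]
0.026 [ 0.43559349 -0.33075626  0.05751666]
0.06 [ 0.41871574 -0.33279137  0.08696152]
0.085 [ 0.40630563 -0.33428777  0.10861216]
1 [[-0.86, -0.12, 0.496], [-0.104, 0.993, 0.06], [-0.5, 0.0, -0.866]]
REL [-0.26, -0.284, 0.1107] [-0.449, -0.3828, -1.6828]
-1 [[0.86, 0.12, 0.496], [0.104, -0.993, 0.06], [0.5, 0.0, -0.866]]
REL [-0.26, -0.284, 0.1107] [-0.3672, 0.4307, 1.3809]
REL [-0.2478, -0.1605, -0.0183] [0.0029, 0.0004, -0.0007]
[-2.81066848e-01  2.45614366e-01  1.50967669e+00  3.41035095e-04
  1.38340880e+00 -2.45454575e-01]
```

The guard stands by itself: the bar is seen at (0.668, -0.086). In the wrist image and against the bar's known height, the fingers end about 22 mm short of the reported TCP along the tool axis, so I allow for that. Now the tamper pre-grasp.

```bash
cat >> m.py <<'E'
yaw=.12;xr=np.array([np.cos(yaw),np.sin(yaw),0]);yr=np.array([-np.sin(yaw),np.cos(yaw),0])
ax=-np.sin(np.pi/6)*xr+np.array([0,0,np.cos(np.pi/6)])
org=np.array([.4485,-.3292,.035])
RT=R.from_matrix(np.c_[np.cross(-yr,-ax),-yr,-ax])
E
python3 - <<'E'
from m import *
print('can',onz(c2,545,235,0)); print(org+.118*ax)
rel([.46,-.30,.30],RT)
E
```

```text
can [ 0.74707078 -0.25903676  0.        ]
[ 0.38992429 -0.33626302  0.137191  ]
REL [-0.2192, -0.2016, -0.0285] [-0.3672, 0.4307, 1.3809]
```

The rows are not in the units I measure in: shifts go in units of 20 mm. I convert before sending: -0.219 m is -10.95, -0.2 m is -10.

```bash
python3 inch.py '{"dx":[-1,-2.5,-4,-5.5,-7,-8.5,-10,-10.95,-10.95,-10.95],"dy":[-1,-2.5,-4,-5,-6.5,-8,-9,-10,-10,-10],"dz":[-1,-1.4,-1.4,-1.4,-1.4,-1.4,-1.4,-1.4,-1.4,-1.4],"drx":[-0.03,-0.08,-0.12,-0.164,-0.207,-0.25,-0.293,-0.33,-0.367,-0.367],"dry":[0.04,0.09,0.14,0.192,0.242,0.293,0.343,0.387,0.431,0.431],"drz":[0.13,0.29,0.45,0.61,0.77,0.93,1.1,1.24,1.381,1.381],"aperture":[0.6,0.6,0.6,0.6,0.6,0.6,0.6,0.6,0.6,0.6]}'; python3 - <<'E'
from m import *
rel(org+.118*ax,RT);print(ctrl.get_state()['qpos'].round(2) if hasattr(ctrl.get_state()['qpos'],'round') else ctrl.get_state()['qpos'])
E
```

```text
time: 13.32
eef_pos: [0.4597, -0.2993, 0.2963]
tcp_rot: [0.965, 0.057, 0.256, -0.017]
contact_force: [-0.2, 0.9, 0.2]
opening: 0.599
finger_force: 0.0
REL [-0.1429, 0.029, 0.1015] [-0.0033, 0.0048, -0.0021]
[-1.   -0.26  2.03  0.51  1.18  0.3 ]
```

```bash
python3 inch.py '{"dx":[-2.5,-5,-7.15,-7.15],"dy":[0.5,1,1.45,1.45],"dz":[1.5,3,5.075,5.075],"drx":[0,0,0,0],"dry":[0,0,0,0],"drz":[0,0,0,0],"aperture":[0.6,0.6,0.6,0.6]}'; python3 - <<'E'
from m import *
rel(org+.018*ax,RT)
c=cam('wrist','w5.png')
for k in(0,.026,.05,.085):print(k,proj(c,org+k*ax).round(1))
im=c['pixels'].astype(int);hsv=cv2.cvtColor(c['pixels'],cv2.COLOR_RGB2HSV).astype(int)
wh=(im.min(2)>110)&(im.max(2)-im.min(2)<35)
print([t[:3] for t in blobs(c,wh,600)])
br=(im[...,0]-im[...,2]>22)
for t in blobs(c,br,600):print(t[:3])
cv2.imwrite('pics/w5c.png',im[100:480,120:520,::-1].astype(np.uint8))
E
```

```text
time: 13.82
eef_pos: [0.3895, -0.3339, 0.134]
tcp_rot: [0.965, 0.057, 0.255, -0.021]
contact_force: [0.4, -0.1, 0.1]
opening: 0.603
finger_force: 0.0
REL [0.0024, 0.0035, 0.0973] [-0.0112, 0.0066, -0.0058]
0 [325.5 222.2]
0.026 [325.5 232.8]
0.05 [325.5 244.5]
0.085 [325.5 266.1]
[(2136, [95.4, 56.7], [63, 0, 63, 116]), (163312, [311.6, 188.0], [0, 0, 640, 453]), (3513, [328.7, 223.3], [287, 194, 84, 67]), (6539, [600.0, 394.3], [511, 354, 129, 111]), (2325, [26.2, 424.0], [0, 399, 78, 68]), (827, [477.0, 466.2], [463, 447, 37, 33])]
(5808, [35.7, 39.4], [0, 0, 79, 84])
(1332, [542.8, 71.1], [508, 58, 64, 30])
(854, [361.0, 138.1], [313, 113, 73, 47])
(7741, [328.8, 239.2], [274, 178, 108, 121])
(2864, [36.3, 384.3], [0, 364, 84, 42])
```

View pics/w5c.png

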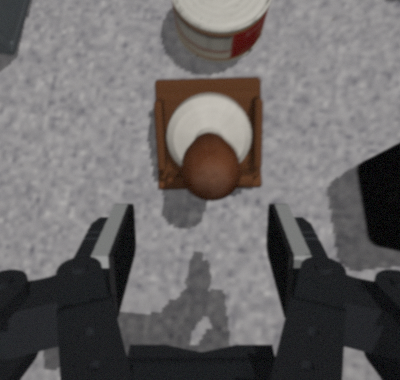

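The last picture shows the handle end at (331,265) and the foot at (330,233), squared up with the fingers. It sits about 5 px, or 2.5 mm, further to tool +y, so I correct for that, advance and grip.

```bash
python3 inch.py '{"dx":[0.1,0.1,0.1,0.1,0.1],"dy":[0.3,0.3,0.3,0.3,0.3],"dz":[1,2.5,4,4.85,4.85],"drx":[-0.011,-0.011,-0.011,-0.011,-0.011],"dry":[0.006,0.006,0.006,0.006,0.006],"drz":[-0.006,-0.006,-0.006,-0.006,-0.006],"aperture":[0.6,0.6,0.6,0.6,0.6]}' 60;python3 inch.py '{"dx":[0,0,0,0,0],"dy":[0,0,0,0,0],"dz":[0,0,0,0,0],"drx":[0,0,0,0,0],"dry":[0,0,0,0,0],"drz":[0,0,0,0,0],"aperture":[0.35,0.2,0.1,0.1,0.1]}' 60
```

```text
time: 14.5
eef_pos: [0.4437, -0.3374, 0.0582]
tcp_rot: [0.963, 0.061, 0.261, -0.01]
contact_force: [0.2, 1.0, -0.4]
opening: 0.6
finger_force: 0.0
time: 15.12
eef_pos: [0.4424, -0.3377, 0.0585]
tcp_rot: [0.963, 0.059, 0.262, -0.01]
contact_force: [-1.5, 3.2, 6.3]
opening: 0.333
finger_force: 56.1
```

In the tool's units: -0.08 m is -4, -0.11 m is -5.5.

```bash
python3 inch.py '{"dx":[0,0,0,0,0,0],"dy":[0,0,0,0,0,0],"dz":[-0.5,-1.5,-2.5,-4,-5.5,-5.5],"drx":[0,0,0,0,0,0],"dry":[0,0,0,0,0,0],"drz":[0,0,0,0,0,0],"aperture":[0.1,0.1,0.1,0.1,0.1,0.1]}' 80; python3 - <<'E'
from m import *
s=st();Q=R.from_quat(s['tcp_rot']);tilt=Q.inv().apply([0,0,1]);print('up in tool',tilt)
# expected foot along tool axis
c=cam('wrist');im=c['pixels'].astype(int)
wh=(im.min(2)>120)&(im.max(2)-im.min(2)<30);print([t[:3] for t in blobs(c,wh,300) if 150<t[1][0]<500])
rel([.50,-.25,.26],down(yaw));
print(s['qpos'])
E
```

```text
time: 15.88
eef_pos: [0.3858, -0.3446, 0.1533]
tcp_rot: [0.964, 0.059, 0.26, -0.007]
contact_force: [0.2, -0.5, -3.8]
opening: 0.322
finger_force: 73.8
15.875 [ 0.3858 -0.3446  0.1533] [ 0.9637  0.0588  0.2603 -0.007 ] [ 0.2 -0.5 -3.8] 0.322 73.8045325409621
up in tool [ 0.50246127  0.01699687 -0.86443263]
[(161789, [301.9, 183.2], [0, 0, 640, 470]), (403, [447.9, 468.1], [437, 445, 29, 35])]
REL [0.1624, -0.0778, -0.0322] [0.0139, -0.5259, 0.0017]
[-1.19481687 -0.16257747  2.22503011  0.60665854  1.00749724 -0.05851436]
```

The tamper is held: the tool carries about 3.8 N. I upright it, then turn so that the camera side is away from the guard.

In the tool's units: 0.162 m is 8.1, 0.14 m is 7.

```bash
python3 inch.py '{"dx":[1.5,3.5,5.5,7,8.1,8.1],"dy":[-0.75,-1.5,-2.25,-3,-3.9,-3.9],"dz":[-1.5,-1.75,-1.7,-1.65,-1.6,-1.6],"drx":[0,0.005,0.01,0.014,0.014,0.014],"dry":[-0.13,-0.26,-0.39,-0.526,-0.526,-0.526],"drz":[0,0,0,0.002,0.002,0.002],"aperture":[0.1,0.1,0.1,0.1,0.1,0.1]}'; python3 - <<'E'
from m import *
rel([.54,-.12,.22],down(2.0))
E
```

```text
time: 16.68
eef_pos: [0.5017, -0.2473, 0.2581]
tcp_rot: [0.998, 0.063, -0.0, -0.002]
contact_force: [0.1, -0.6, -4.1]
opening: 0.318
finger_force: 74.8
REL [0.0539, -0.1213, 0.0387] [-0.003, -0.0043, -1.8748]
```

In the tool's units: -0.121 m is -6.05, -0.1 m is -5.

```bash
python3 inch.py '{"dx":[0,0,0.5,0.5,1,1.5,2,2.5,2.7,2.7],"dy":[0,-0.5,-1,-2,-2.5,-3.5,-4.5,-5,-6.05,-6.05],"dz":[0,0,0,0,0,0,0,0,0,0],"drx":[0,0,0,0,0,0,0,0,0,0],"dry":[0,0,0,0,0,0,0,0,0,0],"drz":[-0.18,-0.36,-0.54,-0.72,-0.9,-1.08,-1.26,-1.44,-1.62,-1.8],"aperture":[0.1,0.1,0.1,0.1,0.1,0.1,0.1,0.1,0.1,0.1]}';  python3 - <<'E'
from m import *
s=st();rel([.561,-.0855,.22],down(2.0),s)
O=[]
for n in('scene','side'):
    c=cam(n);im=c['pixels'].astype(int);p=proj(c,np.array(s['eef_pos'])-[0,0,.015]);print(n,p.round(1))
    W=np.zeros(im.shape[:2],bool);W[int(p[1])-14:int(p[1])+24,int(p[0])-22:int(p[0])+22]=1
    for q in blobs(c,W&(im.min(2)>60)&(im.max(2)-im.min(2)<40),40)[:6]:print(q[:3],im[q[3]].mean(0).round())
    y,x=p.astype(int)[::-1];print(im[y-14:y+24:3,x-22:x+22:4].mean(2).round().astype(int))
E
```

```text
time: 17.92
eef_pos: [0.538, -0.1217, 0.2575]
tcp_rot: [0.57, 0.821, 0.001, -0.003]
contact_force: [0.3, -0.5, -3.0]
opening: 0.318
finger_force: 74.2
17.925 [ 0.538  -0.1217  0.2575] [ 0.5703  0.8214  0.001  -0.0026] [ 0.3 -0.5 -3. ] 0.318 74.22629503416829
REL [0.0257, 0.0342, 0.0376] [-0.001, -0.0055, -0.0722]
scene [347.1 208.2]
(1498, [346.3, 213.5], [325, 194, 44, 38]) [117. 118. 118.]
[[118 117 174 202 104  27  73  37  36  30  30]
 [122 124 119 115 108  24  72  31 111 112  65]
 [136 117 119 105 108  94  43  32  86 119 119]
 [145 132 138 121 105  94  62  51 165  87  94]
 [127 137 132 120 103 103 111 171 190 113  84]
 [140 147 140 122  83 156 191 196 191 120  89]
 [137 145 127 120  98 105 148 167 113  98 102]
 [138 137  74 121 102  99 117 112 109 104 100]
 [139 106  73 124 115 102 107 101 107 103 104]
 [138 105  46 123 110 109 102 106 105 104 109]
 [138 136  75 120 117 112 118 103 104 103  99]
 [137 143 140  94 121 121 107 105 107 100 107]
 [142 142 109  84  55 107 122 121 103 107 106]]
side [343.4 165.8]
(1549, [342.3, 170.1], [321, 151, 44, 38]) [125. 121. 116.]
[[118 124 125 130  21  27  28  21  55 119 122]
 [123 125 124 123  22  26  27  29 101 123 118]
 [123 120 121 117 119  40  25 105 120 121 117]
 [121 126 122 124 165  91 100 132 102 123 123]
 [126 123 122 121 166  93  94  99 105 124 124]
 [127 123 118 131  92 108 113 101 115 119 126]
 [128 124 116 114 112 101  99 109 121 125 122]
 [125 123 120 120 119 125 122 121 122 127 123]
 [122 121 118 125 129 119 128 160 118 121 127]
 [119 122 120 125 119 152 154 161 147 150 119]
 [125 126 124 127 123 153 156 160 141 141 122]
 [125 130 126 116 124  63 129 145 126  69 121]
 [124 126 119 114 123  94  92  59  78  93 131]]
```

```bash
python3 - <<'E'
from m import *
c=cam('wrist','v1.png')
E
python3 inch.py '{"dx":[0.5,1.3,1.3,1.3],"dy":[0.75,1.7,1.7,1.7],"dz":[0,0.5,1,1],"drx":[0,0,0,0],"dry":[0,-0.003,-0.005,-0.005],"drz":[-0.07,-0.07,-0.07,-0.07],"aperture":[0.1,0.1,0.1,0.1]}'; python3 - <<'E'
from m import *
c=cam('wrist','v2.png');s=st()
a=cv2.imread('pics/v1.png').astype(int);b=cv2.imread('pics/v2.png').astype(int)
d=cv2.blur(np.abs(a-b).max(2).astype(np.float32),(5,5));S=(d<9)&(b.max(2)>60)
S=cv2.morphologyEx(S.astype(np.uint8),cv2.MORPH_OPEN,np.ones((5,5)))
for t in blobs(c,S,150):
    if 100<t[1][1]<420: print(t[:3],b[t[3]].mean(0).round())
T=lambda p:proj(c,np.array(s['eef_pos'])+R.from_quat(s['tcp_rot']).apply(p)).round(1)
# expected foot top rim & bottom rim, bottom at tool z=+.0239
for z in(.024,-.002):
  print(z,'ctr',T([0,0,z]),'near',T([.029,0,z]),'L',T([0,-.029,z]),'R',T([0,.029,z]))
E
```

```text
time: 18.58
eef_pos: [0.561, -0.0868, 0.2381]
tcp_rot: [0.545, 0.839, -0.001, -0.0]
contact_force: [-0.5, 0.1, -3.5]
opening: 0.321
finger_force: 74.9
18.625 [ 0.5614 -0.0871  0.239 ] [ 5.448e-01  8.386e-01 -7.000e-04  5.000e-04] [ 0.  -0.7 -3.6] 0.316 74.85445908852853
(458, [525.3, 106.2], [511, 88, 29, 36]) [154. 153. 155.]
(202, [332.7, 101.1], [322, 92, 20, 18]) [101.  99.  97.]
(542, [472.7, 107.8], [451, 94, 46, 26]) [157. 156. 158.]
(276, [249.2, 112.9], [238, 100, 22, 26]) [ 99.  98. 100.]
(698, [296.8, 138.8], [279, 104, 34, 77]) [101.  98.  94.]
(188, [176.8, 114.6], [169, 107, 15, 18]) [158. 157. 159.]
(254, [323.8, 119.9], [314, 112, 20, 18]) [102.  99.  94.]
(10750, [169.0, 199.4], [100, 116, 147, 174]) [158. 156. 158.]
(445, [309.7, 151.7], [298, 136, 24, 30]) [102.  99.  94.]
(663, [78.4, 176.3], [63, 156, 27, 45]) [155. 154. 156.]
(1980, [33.0, 237.0], [15, 169, 33, 126]) [153. 152. 154.]
(901, [344.1, 190.9], [329, 169, 32, 41]) [105. 189. 218.]
(250, [69.1, 197.6], [60, 187, 19, 22]) [154. 153. 155.]
(6927, [451.8, 260.0], [407, 188, 92, 139]) [127. 127. 128.]
(311
[... 210 characters left out ...]
, 129]) [120. 125. 127.]
(509, [143.7, 283.1], [128, 268, 36, 30]) [155. 154. 156.]
(964, [372.9, 325.1], [360, 286, 28, 76]) [96. 98. 97.]
(511, [528.9, 309.3], [515, 294, 29, 32]) [156. 155. 157.]
(6567, [36.2, 368.3], [0, 298, 93, 161]) [150. 149. 151.]
(581, [350.3, 327.5], [339, 302, 19, 51]) [161. 169. 173.]
(1044, [587.0, 337.0], [565, 309, 43, 64]) [ 35.  39. 164.]
(174, [514.8, 329.8], [509, 321, 15, 20]) [156. 155. 157.]
(289, [451.9, 349.8], [443, 337, 17, 25]) [106. 108. 106.]
(402, [626.7, 384.3], [611, 363, 29, 41]) [66. 66. 63.]
0.024 ctr [321.4 275.5] near [321.4 219.9] L [263.9 275.4] R [378.8 275.5]
-0.002 ctr [321.4 298.2] near [321.4 235.8] L [256.  298.2] R [386.7 298.3]
```

The foot's near rim is at row 233, against 220 expected. That puts the tamper's axis about 6 mm to tool -x, the same as the offset seen at the grasp. I shift the tool +7.6 mm in x and go down towards the plate.

In the tool's units: 0.145 m is 7.25, 0.14 m is 7.

```bash
python3 inch.py '{"dx":[0.38,0.38,0.38,0.38,0.38,0.38,0.38],"dy":[0,0,0,0,0,0,0],"dz":[1,2.5,4,5.5,6.5,7,7.25],"drx":[0,0,0,0,0,0,0],"dry":[0,0,0,0,0,0,0],"drz":[0,0,0,0,0,0,0],"aperture":[0.1,0.1,0.1,0.1,0.1,0.1,0.1]}'; python3 inch.py '{"dx":[0,0],"dy":[0,0],"dz":[0.2,0.4],"drx":[0,0],"dry":[0,0],"drz":[0,0],"aperture":[0.1,0.1]}'|sed -n '1,2p;4p';python3 inch.py '{"dx":[0,0],"dy":[0,0],"dz":[0.2,0.3],"drx":[0,0],"dry":[0,0],"drz":[0,0],"aperture":[0.1,0.1]}'|sed -n '1,4p'
```

```text
time: 19.5
eef_pos: [0.5597, -0.08, 0.0951]
tcp_rot: [0.544, 0.839, -0.0, 0.002]
contact_force: [0.2, -0.3, -3.1]
opening: 0.316
finger_force: 74.8
time: 19.75
eef_pos: [0.5602, -0.0802, 0.088]
contact_force: [0.1, 0.2, -3.0]
time: 20.0
eef_pos: [0.5595, -0.0799, 0.0811]
tcp_rot: [0.544, 0.839, -0.0, 0.002]
contact_force: [-0.4, 1.0, -3.8]
```

```bash
for i in 1; do :; done; python3 inch.py '{"dx":[0,0],"dy":[0,0],"dz":[0.15,0.25],"drx":[0,0],"dry":[0,0],"drz":[0,0],"aperture":[0.1,0.1]}'|sed -n '2p;4p'; python3 inch.py '{"dx":[0,0],"dy":[0,0],"dz":[0.15,0.2],"drx":[0,0],"dry":[0,0],"drz":[0,0],"aperture":[0.1,0.1]}'|sed -n '2p;4p'; python3 inch.py '{"dx":[0,0],"dy":[0,0],"dz":[0.15,0.2],"drx":[0,0],"dry":[0,0],"drz":[0,0],"aperture":[0.1,0.1]}'|sed -n '2p;4p'
```

```text
eef_pos: [0.5595, -0.0799, 0.076]
contact_force: [-0.4, 0.6, -4.8]
eef_pos: [0.5595, -0.0799, 0.072]
contact_force: [-0.3, 0.5, -3.1]
eef_pos: [0.5599, -0.0802, 0.0689]
contact_force: [-2.5, 0.5, 1.5]
```

```bash
python3 inch.py '{"dx":[0,0],"dy":[0,0],"dz":[0.15,0.3],"drx":[0,0],"dry":[0,0],"drz":[0,0],"aperture":[0.1,0.1]}'|sed -n '2,5p'; python3 inch.py '{"dx":[0,0],"dy":[0,0],"dz":[0.1,0.2],"drx":[0,0],"dry":[0,0],"drz":[0,0],"aperture":[0.1,0.1]}'|sed -n '2p;4,5p'; python3 inch.py '{"dx":[0,0],"dy":[0,0],"dz":[0.05,0.1],"drx":[0,0],"dry":[0,0],"drz":[0,0],"aperture":[0.1,0.1]}'|sed -n '2p;4,5p'
```

```text
eef_pos: [0.56, -0.0803, 0.0629]
tcp_rot: [0.544, 0.839, -0.0, 0.002]
contact_force: [-2.6, -0.4, 5.8]
opening: 0.315
eef_pos: [0.5601, -0.0803, 0.059]
contact_force: [-3.6, 0.6, 7.0]
opening: 0.318
eef_pos: [0.5602, -0.0804, 0.0572]
contact_force: [-3.8, -1.0, 7.8]
opening: 0.317
```

In the tool's units: 0.001 m is 0.05.

```bash
python3 inch.py '{"dx":[0,0],"dy":[0,0],"dz":[0.05,0.05],"drx":[0,0],"dry":[0,0],"drz":[0,0],"aperture":[0.1,0.1]}'|sed -n '2p;4,5p'; python3 inch.py '{"dx":[0,0],"dy":[0,0],"dz":[0.05,0.05],"drx":[0,0],"dry":[0,0],"drz":[0,0],"aperture":[0.1,0.1]}'|sed -n '2p;4,5p';  python3 inch.py '{"dx":[0,0],"dy":[0,0],"dz":[0.05,0.05],"drx":[0,0],"dry":[0,0],"drz":[0,0],"aperture":[0.1,0.1]}'|sed -n '2p;4,5p'
```

```text
eef_pos: [0.5604, -0.0805, 0.0567]
contact_force: [-4.2, -0.8, 8.6]
opening: 0.319
eef_pos: [0.5607, -0.0808, 0.0567]
contact_force: [-4.7, -0.5, 12.0]
opening: 0.321
eef_pos: [0.561, -0.0811, 0.0566]
contact_force: [-6.8, -1.4, 16.1]
opening: 0.318
```

In the tool's units: 0.0015 m is 0.075, 0.001 m is 0.05.

```bash
python3 inch.py '{"dx":[0,0,0,0,0,0],"dy":[0,0,0,0,0,0],"dz":[0.05,0.075,0.075,0.075,0.075,0.075],"drx":[0,0,0,0,0,0],"dry":[0,0,0,0,0,0],"drz":[0,0,0,0,0,0],"aperture":[0.1,0.1,0.1,0.1,0.1,0.1]}'; python3 - <<'E'
from m import *
s=st();print(s['wrist_torque'])
E
```

```text
time: 23.0
eef_pos: [0.5614, -0.0815, 0.0564]
tcp_rot: [0.544, 0.839, -0.001, 0.003]
contact_force: [-8.8, -1.6, 19.8]
opening: 0.317
finger_force: 79.1
23.0 [ 0.5614 -0.0815  0.0564] [ 0.5438  0.8392 -0.0009  0.0034] [-8.8 -1.6 19.8] 0.317 79.12327651167288
[-0.33693142  1.6247999  -0.15913191]
```

The plate has bottomed: 14 mm of travel from contact, then rigid. I ease out the sideways force and press a little firmer so that the plate is surely level.

```bash
python3 inch.py '{"dx":[0.04,0.04,0.04,0.04,0.04,0.04],"dy":[-0.09,-0.09,-0.09,-0.09,-0.09,-0.09],"dz":[0,0.05,0.1,0.1,0.1,0.1],"drx":[0,0,0,0,0,0],"dry":[0,0,0,0,0,0],"drz":[0,0,0,0,0,0],"aperture":[0.1,0.1,0.1,0.1,0.1,0.1]}'; python3 - <<'E'
from m import *
s=st();print(s['wrist_torque'])
c=cam('wrist','press.png')
E
```

```text
time: 23.75
eef_pos: [0.5618, -0.0827, 0.0562]
tcp_rot: [0.544, 0.839, -0.0, 0.006]
contact_force: [-6.9, -2.0, 23.7]
opening: 0.314
finger_force: 72.5
23.75 [ 0.5618 -0.0827  0.0562] [ 5.439e-01  8.391e-01 -3.000e-04  6.500e-03] [-6.9 -2.  23.7] 0.314 72.46424047742039
[-0.6179284   1.29853504 -0.20017803]
```

```bash
python3 inch.py '{"dx":[0,0,0,0,0,0,0],"dy":[0,0,0,0,0,0,0],"dz":[-0.5,-1.5,-3.5,-5.5,-7.5,-9,-9],"drx":[0,0,0,0,0,0,0],"dry":[0,0,0,0,0,0,0],"drz":[0,0,0,0,0,0,0],"aperture":[0.1,0.1,0.1,0.1,0.1,0.1,0.1]}'; python3 - <<'E'
from m import *
s=st();rel([.509,.313,.20],down(3.1),s)
for n in('scene',):
    c=cam(n)
E
```

```text
time: 24.68
eef_pos: [0.5582, -0.0796, 0.2316]
tcp_rot: [0.544, 0.839, 0.001, 0.004]
contact_force: [0.3, -0.2, -4.0]
opening: 0.311
finger_force: 74.5
24.675 [ 0.5582 -0.0796  0.2316] [5.440e-01 8.391e-01 6.000e-04 3.600e-03] [ 0.3 -0.2 -4. ] 0.311 74.5345427817665
REL [0.3787, 0.1152, 0.0301] [0.0013, 0.0075, -1.1087]
```

In the tool's units: 0.379 m is 18.95, 0.36 m is 18.

```bash
python3 inch.py '{"dx":[2,4,6,8.5,11,13.5,16,18,18.95,18.95],"dy":[0.6,1.2,1.8,2.5,3.3,4.1,4.85,5.5,5.75,5.75],"dz":[0,0,0,0,0,0,0.5,1,1.5,1.5],"drx":[0,0,0,0,0,0,0,0,0.001,0.001],"dry":[0,0,0.002,0.003,0.004,0.005,0.006,0.007,0.007,0.007],"drz":[-0.11,-0.24,-0.37,-0.5,-0.64,-0.78,-0.92,-1.05,-1.109,-1.109],"aperture":[0.1,0.1,0.1,0.1,0.1,0.1,0.1,0.1,0.1,0.1]}'; python3 - <<'E'
from m import *
s=st();rel([.509,.313,.045],down(3.1),s)
c=cam('wrist','v3.png')
T=lambda p:proj(c,np.array(s['eef_pos'])+R.from_quat(s['tcp_rot']).apply(p)).round(1)
a=cv2.imread('pics/v2.png').astype(int);b=cv2.imread('pics/v3.png').astype(int);e=cv2.imread('pics/press.png').astype(int)
g=lambda im:im[225:300:6,230:400:8].max(2)
print(g(b));print('near rims',T([.029-.006,0,.018]),T([.023,0,-.008]),T([-.006,.029,.018]),T([-.006,-.029,.018]))
E
```

```text
time: 25.98
eef_pos: [0.5054, 0.3133, 0.1948]
tcp_rot: [0.02, 1.0, -0.001, -0.005]
contact_force: [0.6, -0.7, -3.6]
opening: 0.315
finger_force: 74.9
25.975 [0.5054 0.3133 0.1948] [ 0.02    0.9998 -0.0012 -0.005 ] [ 0.6 -0.7 -3.6] 0.315 74.89696505712345
REL [-0.0051, 0.0003, 0.1497] [-0.0026, -0.0099, 0.0016]
[[155 144 147 151 161 127  36  38  39  38  40  40  40  38  35  40  41  83
  130 159 163 166]
 [147 148 157 150 149 157  38  41  40  40  40  36  37  37  40  38  34 136
  153 155 146 154]
 [147 147 148 143 134 159  40  35  34  40  40  39  38  34  35  40  35 159
  163 148 157 153]
 [149 156 154 140 146 152 130  36  42  37  39  40  40  39  41  39  93 143
  151 155 155 153]
 [157 145 153 149 160 152 158  65  42  41  58  63  41  38  39  45 143 147
  151 150 143 143]
 [143 156 165 154 166 147 152 141  97  97  98  93  95  95  58 150 153 155
  153 148 141 150]
 [157 155 147 154 157 144 130  97 109 129 130 128 128 118  94 126 154 153
  156 147 150 133]
 [148 156 155 144 159 134  94 128 129 127 129 129 127 131 126 104 128 158
  157 150 159 149]
 [150 152 154 131  91  95 126 127 131 131 132 131 129 130 126 128  99 149
  157 139 154 151]
 [163 158 152  90  99 124 127 125 133 133 130 130 133 131 129 124 125 137
  147 155 152 145]
 [154 149 135  94 114 126 127 130 130 133 132 129 131 126 131 125 123 119
  156 146 146 137]
 [150 167  97  98 180 174 131 128 132 133 131 129 130 130 128 126 126 120
  148 153 139 150]
 [141 119 100 104 182 200 165 147 129 131 133 131 132 127 126 128 128 121
  141 161 150 160]]
near rims [321.2 234.2] [321.2 252.5] [379.4 290. ] [262.8 289.9]
```

```bash
python3 - <<'E'
from m import *
from scipy.optimize import least_squares
s=st();b=cv2.imread('pics/v3.png').astype(int).max(2)
c=wc(s,'v3.png');Q=R.from_quat(s['tcp_rot']);p0=np.array(s['eef_pos'])
def tool(u,v,z):
    o,d=ray(c,u,v);o=Q.inv().apply(o-p0);d=Q.inv().apply(d);return (o+d*(z-o[2])/d[2])[:2]
B=[];T=[]
for u in range(286,350,3):
    col=cv2.GaussianBlur(b[:,u].astype(np.float32),(1,5),0).ravel()
    v=[r for r in range(235,300) if col[r]<70<=col[r+1]]
    if not v: continue
    v=v[0];t=[r for r in range(v,v+25) if col[r]<113<=col[r+1]]
    B.append((u,v)); 
    if t:T.append((u,t[0]))
print(B);print(T)
for nm,P,z in(('bot',B,.018),('top',T,-.008),):
    X=np.array([tool(u,v,z) for u,v in P])
    for r in((.029,) if nm=='bot' else (.029,.026)):
        f=least_squares(lambda q:np.hypot(*(X-q).T)-r,[-.006,0]);print(nm,r,f.x.round(4),np.abs(f.fun).max().round(4))
# profile left/right edges at several rows
for v in(285,295,305,315,325,335):print(v,b[v,225:410:5])
E
```

```text
26.025 [0.5064 0.3125 0.1962] [ 2.080e-02  9.998e-01 -9.000e-04 -3.800e-03] [ 0.6 -0.3 -3.8] 0.314 74.89301903173327
[(286, 249), (289, 251), (292, 253), (295, 252), (298, 251), (301, 250), (304, 250), (307, 249), (310, 249), (313, 249), (316, 249), (319, 249), (322, 249), (325, 250), (328, 251), (331, 251), (334, 252), (337, 253), (340, 254), (343, 255), (346, 252), (349, 251)]
[(286, 251), (289, 263), (292, 262), (295, 261), (298, 260), (301, 259), (304, 258), (307, 258), (310, 258), (313, 258), (316, 258), (319, 258), (322, 258), (325, 258), (328, 259), (331, 259), (334, 260), (337, 261), (340, 262), (343, 264), (346, 254), (349, 252)]
bot 0.029 [-0.0144 -0.0027] 0.0029
top 0.029 [-0.0091 -0.0011] 0.005
top 0.026 [-0.006  -0.0012] 0.0051
285 [156 154 156 153 146  89  97 107 126 126 125 130 132 128 129 131 132 132
 128 130 130 131 129 129 129 125 127 124 120 151 155 149 154 146 144 149
 151]
295 [157 150 148 116  96  99 105 182 181 190 195 130 131 130 126 131 132 131
 129 130 130 130 128 125 125 128 128 127 120 123 150 151 146 148 157 161
 154]
305 [157 141 106  98 100 102 166 181 182  80  82  59  40 146 148 137 131 120
 115 118 128 128 128 130 129 125  90  36  81  80 125 145 152 157 157 150
 143]
315 [153 118  97 100 101  91  24  22  76  81  82  25  49 204 189 114 109  78
  51  57  95 103 115 129 126 127  87  22  80  81  80  30  31 108 152 150
 144]
325 [154 103  95  90  54  21  26  42  80  81  73  21  36 197 148  38  40  41
  37  33  44  38  68 123 126 122  64  20  49  84  81  67  25  25  36 151
 149]
335 [122  92 120 124  25  31  24  82  79  84  37  16  18 188  46  41  40  43
  45  46  47  43  42  37 123 145  73  18  25  79  83  81  32  25  25  90
 139]
```

```bash
python3 - <<'E'
from m import *
for f in('v1','v2','press','v3'):
    b=cv2.imread(f'pics/{f}.png').astype(int)
    print(f)
    for u in(305,320,335):print(u,[tuple(x) for x in b[222:276:3,u-1:u+2].mean(1).round().astype(int).tolist()] if u==320 else b[222:276:3,u-1:u+2].mean((1,2)).round().astype(int))
E
```

```text
v1
305 [ 90  69  70  68  70  73 135 159 152 153 103  99 105 130 133 133 133 136]
320 [(103, 100, 95), (100, 97, 93), (94, 91, 85), (73, 72, 67), (72, 70, 65), (73, 71, 67), (73, 71, 67), (77, 73, 70), (132, 129, 123), (157, 154, 148), (96, 101, 104), (91, 96, 98), (101, 107, 108), (126, 132, 135), (125, 131, 135), (125, 131, 135), (124, 130, 133), (129, 135, 138)]
335 [158 146  95  95  92  71  71  70  72  74 131 107  97 110 130 133 131 131]
v2
305 [171 169 168 166 166 167 162 154 154 153 102  98 104 130 131 132 132 132]
320 [(104, 188, 218), (105, 189, 218), (105, 191, 218), (105, 191, 218), (103, 187, 218), (102, 185, 216), (102, 184, 216), (121, 173, 197), (160, 156, 150), (155, 151, 145), (94, 99, 102), (92, 96, 99), (101, 107, 110), (124, 130, 134), (124, 130, 134), (124, 130, 133), (124, 130, 134), (128, 134, 137)]
335 [171 172 170 170 170 172 169 158 157 157 153 106  96 110 130 131 131 131]
press
305 [115 115 116 115 114 115 114 116 112 113 115 138 149 149 149 149 153 150]
320 [(67, 128, 154), (65, 125, 153), (66, 125, 152), (65, 125, 151), (65, 127, 153), (66, 126, 153), (64, 124, 151), (67, 125, 153), (103, 116, 123), (106, 113, 116), (107, 113, 116), (133, 140, 143), (142, 148, 152), (140, 147, 151), (141, 148, 151), (141, 148, 151), (143, 150, 154), (141, 148, 152)]
335 [118 118 116 115 113 114 115 116 114 114 113 115 140 147 149 148 147 147]
v3
305 [ 38  37  35  36  37  35  38  38  35  46  91  93 102 125 125 125 126 128]
320 [(38, 38, 39), (35, 36, 36), (35, 37, 38), (38, 39, 40), (38, 36, 38), (37, 35, 37), (39, 35, 39), (35, 33, 36), (36, 37, 37), (51, 53, 55), (86, 91, 94), (87, 92, 94), (98, 105, 107), (119, 125, 128), (116, 123, 126), (117, 124, 128), (118, 124, 127), (122, 128, 131)]
335 [ 37  39  40  37  36  36  38  39  38  37  52  92  92 111 125 126 126 125]
```

Comparing the frames, the foot sits at tool x ≈ -14 mm, not -6 mm. The first press was therefore about 8 mm off centre and rocked the tamper by about 0.04 rad. There is ample time, so I press again, properly centred, before placing.

```bash
python3 - <<'E'
from m import *
rel([.5467,-.082,.21],down(3.1))
E
```

```text
REL [-0.0565, -0.3926, -0.0135] [-0.002, -0.0076, 0.0001]
```

In the tool's units: -0.393 m is -19.65, -0.38 m is -19.

```bash
python3 inch.py '{"dx":[-0.4,-0.8,-1.2,-1.6,-2,-2.4,-2.8,-2.8,-2.8],"dy":[-2.5,-5,-7.5,-10.5,-13.5,-16.5,-19,-19.65,-19.65],"dz":[-0.65,-0.65,-0.65,-0.65,-0.65,-0.65,-0.65,-0.65,-0.65],"drx":[-0.002,-0.002,-0.002,-0.002,-0.002,-0.002,-0.002,-0.002,-0.002],"dry":[-0.007,-0.007,-0.007,-0.007,-0.007,-0.007,-0.007,-0.007,-0.007],"drz":[0,0,0,0,0,0,0,0,0],"aperture":[0.1,0.1,0.1,0.1,0.1,0.1,0.1,0.1,0.1]}'; python3 - <<'E'
from m import *
rel([.5467,-.082,.075],down(3.1))
E
```

```text
time: 27.15
eef_pos: [0.5467, -0.0832, 0.2112]
tcp_rot: [0.023, 1.0, 0.002, 0.001]
contact_force: [-1.0, 1.0, -3.8]
opening: 0.317
finger_force: 75.5
REL [0.0004, 0.0007, 0.1362] [0.0031, 0.0028, -0.0036]
```

```bash
python3 inch.py '{"dx":[0,0,0,0,0,0],"dy":[0.05,0.05,0.05,0.05,0.05,0.05],"dz":[1.5,3.5,5.5,6.5,6.8,6.8],"drx":[0,0,0,0,0,0],"dry":[0,0,0,0,0,0],"drz":[0,0,0,0,0,0],"aperture":[0.1,0.1,0.1,0.1,0.1,0.1]}'|sed -n '2,4p'; python3 inch.py '{"dx":[0,0,0,0,0,0,0],"dy":[0,0,0,0,0,0,0],"dz":[0.15,0.3,0.45,0.6,0.75,0.85,0.9],"drx":[0,0,0,0,0,0,0],"dry":[0,0,0,0,0,0,0],"drz":[0,0,0,0,0,0,0],"aperture":[0.1,0.1,0.1,0.1,0.1,0.1,0.1]}'|sed -n '2,5p'
```

```text
eef_pos: [0.5481, -0.0797, 0.0757]
tcp_rot: [0.02, 1.0, 0.001, 0.002]
contact_force: [-0.5, 0.5, -2.2]
eef_pos: [0.549, -0.0807, 0.0584]
tcp_rot: [0.021, 1.0, 0.001, 0.003]
contact_force: [-0.8, 0.1, 6.7]
opening: 0.314
```

```bash
python3 inch.py '{"dx":[0,0],"dy":[0,0],"dz":[0.05,0.075],"drx":[0,0],"dry":[0,0],"drz":[0,0],"aperture":[0.1,0.1]}'|sed -n '2,5p'; python3 - <<'E'
from m import *
s=st();c=cam('wrist','press2.png');b=c['pixels'].astype(int)
print(s['wrist_torque'])
for u in(305,320,335):print(b[222:276:3,u-1:u+2].mean((1)).round().astype(int)[:,[0,2]].tolist())
E
```

```text
eef_pos: [0.5491, -0.0807, 0.0571]
tcp_rot: [0.021, 1.0, 0.001, 0.003]
contact_force: [-2.1, 1.1, 7.4]
opening: 0.313
29.025 [ 0.5491 -0.0807  0.0571] [0.0208 0.9998 0.001  0.003 ] [-2.1  1.1  7.4] 0.313 76.13488006638363
[0.13576462 0.12232753 0.02275066]
[[106, 114], [107, 114], [111, 103], [130, 56], [161, 70], [157, 68], [156, 68], [157, 68], [156, 68], [150, 75], [118, 107], [118, 110], [126, 117], [154, 143], [155, 145], [155, 144], [155, 145], [157, 147]]
[[107, 116], [106, 115], [107, 113], [120, 56], [153, 66], [156, 67], [156, 67], [157, 69], [157, 68], [145, 81], [115, 106], [114, 106], [134, 124], [152, 142], [152, 141], [152, 141], [151, 140], [156, 146]]
[[109, 117], [108, 117], [108, 117], [108, 115], [120, 69], [148, 64], [158, 70], [157, 67], [157, 68], [157, 67], [147, 82], [118, 109], [118, 109], [141, 131], [154, 143], [153, 143], [155, 144], [155, 144]]
```

This press is centred: plate rim at row 232, foot rim at row 251, with hardly any sideways force. I press on to the stop and hold.

```bash
python3 inch.py '{"dx":[0,0,0,0,0,0,0],"dy":[0,0,0,0,0,0,0],"dz":[0.05,0.1,0.15,0.15,0.15,0.15,0.15],"drx":[0,0,0,0,0,0,0],"dry":[0,0,0,0,0,0,0],"drz":[0,0,0,0,0,0,0],"aperture":[0.1,0.1,0.1,0.1,0.1,0.1,0.1]}'; python3 - <<'E'
from m import *
c=cam('wrist');b=c['pixels'].astype(int);print(b[222:276:3,319:322].mean((1)).round().astype(int)[:,[0,2]].tolist())
E
```

```text
time: 29.95
eef_pos: [0.5505, -0.0809, 0.0566]
tcp_rot: [0.021, 1.0, 0.001, 0.004]
contact_force: [-3.3, 2.0, 15.1]
opening: 0.31
finger_force: 76.9
[[108, 116], [107, 114], [120, 63], [147, 63], [158, 68], [157, 68], [156, 66], [157, 69], [151, 72], [119, 108], [118, 110], [122, 113], [153, 142], [154, 144], [154, 143], [152, 141], [154, 144], [156, 145]]
```

In the tool's units: -0.15 m is -7.5, -0.11 m is -5.5.

```bash
python3 inch.py '{"dx":[0,0,0,0,0],"dy":[0,0,0,0,0],"dz":[-1,-3,-5.5,-7.5,-7.5],"drx":[0,0,0,0,0],"dry":[0,0,0,0,0],"drz":[0,0,0,0,0],"aperture":[0.1,0.1,0.1,0.1,0.1]}' | sed -n 2,4p; python3 - <<'E'
from m import *
rel([.5007,.3163,.2],down(3.1))
E
```

```text
eef_pos: [0.549, -0.0814, 0.2052]
tcp_rot: [0.021, 1.0, 0.0, 0.005]
contact_force: [-0.3, -0.6, -3.7]
REL [0.0648, 0.3953, 0.0048] [0.0007, 0.0092, 0.0001]
```

The rows are not in the units I measure in: shifts go in units of 20 mm. I convert before sending: 0.05 m is 2.5, 0.395 m is 19.75.

```bash
python3 inch.py '{"dx":[0.5,0.9,1.3,1.75,2.25,2.75,3.25,3.25,3.25],"dy":[2.5,5.5,8.5,11.5,14.5,17.5,19.75,19.75,19.75],"dz":[0,0,0,0,0,0,0.25,0.25,0.25],"drx":[0,0,0,0,0,0,0,0,0],"dry":[0.009,0.009,0.009,0.009,0.009,0.009,0.009,0.009,0.009],"drz":[0,0,0,0,0,0,0,0,0],"aperture":[0.1,0.1,0.1,0.1,0.1,0.1,0.1,0.1,0.1]}' | sed -n 2,4p; python3 - <<'E'
from m import *
s=st();rel([.5007,.3163,.035],down(3.1),s)
c=cam('wrist','v4.png');b=c['pixels'].astype(int).max(2)
print(b[150:280:5,318:323].mean(1).round().astype(int))
k=b<50;k[270:]=0;ys,xs=np.nonzero(max(blobs(c,k,300),key=lambda t:t[0])[3]);print(xs.min(),xs.max(),ys.min())
print('pred mat',[proj(c,np.array([.515,.313,.006])+.045*np.array(d)).round(1) for d in([-1,0,0],[0,1,0],[0,-1,0])])
E
```

```text
eef_pos: [0.4974, 0.3158, 0.1951]
tcp_rot: [0.02, 1.0, 0.0, -0.005]
contact_force: [-1.1, 0.5, -3.2]
31.75 [0.4974 0.3158 0.1951] [ 0.0205  0.9998  0.     -0.0052] [-1.1  0.5 -3.2] 0.308 75.86623373441398
REL [-0.005, 0.0007, 0.16] [-0.0002, -0.0105, 0.0006]
[ 94 116 162 143 139 100  25  28  27  35  38  37  38  37  39  37  38  37
  39  37  83  94 126 126 127 131]
269 363 177
pred mat [array([316.6, 174.8]), array([368.3, 222.4]), array([269.5, 226.3])]
```

In the tool's units: 0.164 m is 8.2, 0.16 m is 8.

```bash
python3 inch.py '{"dx":[-0.2,-0.2,-0.2,-0.2,-0.2,-0.2,-0.2],"dy":[0,0,0,0,0,0,0],"dz":[1.5,3.5,5.5,7,8,8.2,8.2],"drx":[0,0,0,0,0,0,0],"dry":[-0.008,-0.008,-0.008,-0.008,-0.008,-0.008,-0.008],"drz":[0,0,0,0,0,0,0],"aperture":[0.1,0.1,0.1,0.1,0.1,0.1,0.1]}' | sed -n 2,4p; python3 inch.py '{"dx":[0,0,0],"dy":[0,0,0],"dz":[0.15,0.25,0.25],"drx":[0,0,0],"dry":[0,0,0],"drz":[0,0,0],"aperture":[0.1,0.1,0.1]}'| sed -n 2,4p
```

```text
eef_pos: [0.5028, 0.3169, 0.0354]
tcp_rot: [0.021, 1.0, 0.002, 0.002]
contact_force: [0.4, 0.7, -3.9]
eef_pos: [0.5019, 0.3171, 0.0298]
tcp_rot: [0.021, 1.0, 0.001, 0.001]
contact_force: [-0.6, -0.3, -3.7]
```

In the tool's units: 0.004 m is 0.2, 0.002 m is 0.1.

```bash
python3 inch.py '{"dx":[0,0,0],"dy":[0,0,0],"dz":[0.1,0.2,0.2],"drx":[0,0,0],"dry":[0,0,0],"drz":[0,0,0],"aperture":[0.1,0.1,0.1]}'| sed -n 2,4p;  python3 inch.py '{"dx":[0,0,0],"dy":[0,0,0],"dz":[0.05,0.1,0.1],"drx":[0,0,0],"dry":[0,0,0],"drz":[0,0,0],"aperture":[0.1,0.1,0.1]}'| sed -n 2,4p
```

```text
eef_pos: [0.5025, 0.3171, 0.0269]
tcp_rot: [0.021, 1.0, 0.001, 0.002]
contact_force: [-2.3, -2.7, 4.8]
eef_pos: [0.503, 0.3171, 0.0268]
tcp_rot: [0.021, 1.0, 0.001, 0.002]
contact_force: [-5.8, -4.3, 12.8]
```

Contact. I relieve the push, open and lift straight off.

In the tool's units: -0.002 m is -0.1.

```bash
python3 inch.py '{"dx":[0,0,0,0,0,0],"dy":[0,0,0,0,0,0],"dz":[-0.1,-0.1,-0.1,-0.1,-0.1,-0.1],"drx":[0,0,0,0,0,0],"dry":[0,0,0,0,0,0],"drz":[0,0,0,0,0,0],"aperture":[0.1,0.35,0.5,0.65,0.65,0.65]}' 30;  python3 inch.py '{"dx":[0,0,0,0,0,0,0],"dy":[0,0,0,0,0,0,0],"dz":[-0.5,-1.5,-3.5,-6,-8.5,-10,-10],"drx":[0,0,0,0,0,0,0],"dry":[0,0,0,0,0,0,0],"drz":[0,0,0,0,0,0,0],"aperture":[0.65,0.65,0.65,0.65,0.65,0.65,0.45]}'; python3 - <<'E'
from m import *
c=cam('wrist','v5.png');im=c['pixels'].astype(int);s=st()
for nm,z in(('bottom ctr',.006),('foottop',.032),('tip',.091)):print(nm,proj(c,[.515,.313,z]).round(1))
W=np.zeros(im.shape[:2],bool);p=proj(c,[.515,.313,.03]).astype(int);W[max(0,p[1]-60):p[1]+60,p[0]-60:p[0]+60]=1
for t in blobs(c,W&(im.min(2)>80)&(im.max(2)-im.min(2)<25),60):print('steel',t[:3],im[t[3]].mean(0).round())
for t in blobs(c,W&(im[...,0]-im[...,2]>22),60):print('wood',t[:3],onz(c,*t[1],.085))
for t in blobs(c,W&(im.max(2)<50),100):print('mat',t[:3])
rel([.66,-.06,.30],down(1.536),s)
E
```

```text
time: 34.55
eef_pos: [0.502, 0.3171, 0.0255]
tcp_rot: [0.021, 1.0, 0.001, 0.001]
contact_force: [0.1, 0.6, -0.3]
opening: 0.655
finger_force: 0.0
time: 35.42
eef_pos: [0.5035, 0.3174, 0.2313]
tcp_rot: [0.021, 1.0, 0.003, 0.006]
contact_force: [1.0, 0.3, 0.1]
opening: 0.457
finger_force: 0.0
35.475 [0.5021 0.3168 0.2282] [0.0207 0.9998 0.0023 0.0033] [-0.5 -0.8 -0.9] 0.448 0.0
bottom ctr [315.5 204.2]
foottop [315.4 210.7]
tip [314.9 229.2]
steel (8158, [316.3, 214.5], [255, 150, 120, 120]) [133. 130. 130.]
steel (1821, [314.1, 198.6], [284, 177, 62, 52]) [143. 139. 132.]
wood (1206, [313.8, 224.5], [295, 203, 38, 42]) [0.51285069 0.312173   0.085     ]
mat (2545, [310.6, 193.3], [270, 159, 87, 85])
REL [-0.1738, -0.3696, -0.0724] [0.0087, 0.0014, 1.5642]
```

The tamper stands on the mat: handle at (0.513, 0.312), mat centre at (0.515, 0.313), and upright. Back to the guard's bar.

In the tool's units: -0.29 m is -14.5, -0.06 m is -3.

```bash
python3 inch.py '{"dx":[-0.5,-1.5,-2.5,-3.5,-4.5,-5.5,-7,-8,-8.7,-8.7],"dy":[-1,-3,-5,-7,-9.5,-12,-14.5,-17,-18.5,-18.5],"dz":[-1.5,-3,-3.6,-3.6,-3.6,-3.6,-3.6,-3.6,-3.6,-3.6],"drx":[0.001,0.002,0.003,0.004,0.005,0.006,0.007,0.008,0.009,0.009],"dry":[0,0,0,0,0,0,0.001,0.001,0.001,0.001],"drz":[0.17,0.34,0.52,0.7,0.88,1.06,1.24,1.4,1.564,1.564],"aperture":[0.4,0.4,0.4,0.4,0.4,0.4,0.4,0.4,0.4,0.4]}'; python3 - <<'E'
from m import *
s=st();c=cam('wrist','v6.png')
im=c['pixels'].astype(int);r,gg,bb=im[...,0],im[...,1],im[...,2]
for t in blobs(c,(r>90)&(gg<50)&(bb<50),300):print(t[:3],onz(c,*t[1],.25))
rel([.6676,-.086,.2138],down(1.534),s)
E
```

```text
time: 36.72
eef_pos: [0.6593, -0.0629, 0.2939]
tcp_rot: [0.72, 0.694, -0.004, -0.003]
contact_force: [-0.5, -0.2, -0.4]
opening: 0.4
finger_force: 0.0
36.725 [ 0.6593 -0.0629  0.2939] [ 0.7204  0.6936 -0.0035 -0.0026] [-0.5 -0.2 -0.4] 0.4 0.0
(865, [25.6, 240.2], [3, 205, 44, 74]) [ 0.49770793 -0.04573887  0.25      ]
(3138, [337.4, 299.0], [327, 214, 23, 175]) [ 0.66773204 -0.08702961  0.25      ]
REL [-0.0226, 0.0099, 0.0801] [-0.0086, 0.0015, -0.0011]
```

In the tool's units: 0.08 m is 4, 0.06 m is 3.

```bash
python3 inch.py '{"dx":[-1.1,-1.1,-1.1,-1.1,-1.1,-1.1],"dy":[0.5,0.5,0.5,0.5,0.5,0.5],"dz":[1,2,3,4,4,4],"drx":[-0.008,-0.008,-0.008,-0.008,-0.008,-0.008],"dry":[0.001,0.001,0.001,0.001,0.001,0.001],"drz":[-0.001,-0.001,-0.001,-0.001,-0.001,-0.001],"aperture":[0.4,0.4,0.4,0.4,0.4,0.4]}' 30; python3 inch.py '{"dx":[0,0,0,0],"dy":[0,0,0,0],"dz":[0,0,0,0],"drx":[0,0,0,0],"dry":[0,0,0,0],"drz":[0,0,0,0],"aperture":[0.2,0,0,0]}' 30; python3 -c "
import numpy as np
t0=1.778
for t in np.r_[1.74,1.68,1.6:.1:-.08,.08,.04,0]:print(round(t,3),round(.179*(np.cos(t0)-np.cos(t)),4),round(-.179*(np.sin(t)-np.sin(t0)),4))"
```

```text
time: 37.52
eef_pos: [0.669, -0.0829, 0.2176]
tcp_rot: [0.719, 0.695, 0.001, 0.002]
contact_force: [-0.7, -0.7, 0.2]
opening: 0.396
finger_force: 0.0
time: 38.02
eef_pos: [0.6681, -0.0832, 0.2185]
tcp_rot: [0.719, 0.695, 0.0, 0.002]
contact_force: [-4.9, 1.2, 5.3]
opening: 0.124
finger_force: 29.7
1.74 -0.0067 -0.0013
1.68 -0.0173 -0.0028
1.6 -0.0316 -0.0038
1.52 -0.0459 -0.0036
1.44 -0.0602 -0.0023
1.36 -0.0743 0.0001
1.28 -0.0881 0.0037
1.2 -0.1017 0.0083
1.12 -0.1148 0.0141
1.04 -0.1274 0.0208
0.96 -0.1395 0.0285
0.88 -0.1509 0.0372
0.8 -0.1615 0.0468
0.72 -0.1714 0.0571
0.64 -0.1804 0.0683
0.56 -0.1885 0.0801
0.48 -0.1956 0.0925
0.4 -0.2017 0.1055
0.32 -0.2067 0.1189
0.24 -0.2107 0.1326
0.16 -0.2135 0.1467
0.08 -0.2153 0.1609
0.04 -0.2157 0.168
0.0 -0.2158 0.1752
```

In the tool's units: -0.1148 m is -5.74, -0.1017 m is -5.085.

```bash
python3 inch.py '{"dx":[0,0,0,0,0,0,0,0,0,0],"dy":[-0.335,-0.865,-1.58,-2.295,-3.01,-3.715,-4.405,-5.085,-5.74,-5.74],"dz":[-0.065,-0.14,-0.19,-0.18,-0.115,0.005,0.185,0.415,0.705,0.705],"drx":[0,0,0,0,0,0,0,0,0,0],"dry":[0,0,0,0,0,0,0,0,0,0],"drz":[0,0,0,0,0,0,0,0,0,0],"aperture":[0,0,0,0,0,0,0,0,0,0]}'; python3 - <<'E'
from m import *
s=st();h=np.array([.452+.179*.9994,0,0]);print('theta from x',np.arccos((.6317-s['eef_pos'][0])/.179),'bar z should',.075+.179*np.sin(1.12),'tcp+.0335')
E
```

```text
time: 39.28
eef_pos: [0.5504, -0.0775, 0.1999]
tcp_rot: [0.719, 0.695, -0.0, -0.002]
contact_force: [-0.9, 6.0, 1.6]
opening: 0.124
finger_force: 32.5
39.275 [ 0.5504 -0.0775  0.1999] [ 7.189e-01  6.951e-01 -3.000e-04 -2.100e-03] [-0.9  6.   1.6] 0.124 32.50670313835144
theta from x 1.0994988092631233 bar z should 0.23611797914959443 tcp+.0335
```

In the tool's units: 0.1048 m is 5.24, -0.0919 m is -4.595.

```bash
python3 inch.py '{"dx":[0,0,0,0,0,0,0,0,0,0],"dy":[-0.63,-1.235,-1.805,-2.335,-2.83,-3.28,-3.685,-4.04,-4.345,-4.595],"dz":[0.335,0.72,1.155,1.635,2.15,2.71,3.3,3.92,4.57,5.24],"drx":[0,0,0,0,0,0,0,0,0,0],"dry":[0,0,0,0,0,0,0,0,0,0],"drz":[0,0,0,0,0,0,0,0,0,0],"aperture":[0,0,0,0,0,0,0,0,0,0]}'; python3 inch.py '{"dx":[0,0,0,0,0,0,0,0],"dy":[-0.18,-0.31,-0.4,-0.43,-0.445,-0.45,-0.45,-0.45],"dz":[0.625,1.225,1.81,2.25,2.55,2.775,2.85,2.85],"drx":[0,0,0,0,0,0,0,0],"dry":[0,0,0,0,0,0,0,0],"drz":[0,0,0,0,0,0,0,0],"aperture":[0,0,0,0,0,0,0,0]}'
```

```text
time: 40.52
eef_pos: [0.4603, -0.075, 0.095]
tcp_rot: [0.719, 0.695, 0.001, -0.0]
contact_force: [1.5, 5.0, 0.8]
opening: 0.123
finger_force: 31.6
time: 41.52
eef_pos: [0.4519, -0.075, 0.0412]
tcp_rot: [0.719, 0.695, -0.0, -0.001]
contact_force: [-3.7, 8.2, 16.3]
opening: 0.125
finger_force: 32.9
```

The guard is down: the TCP is at the closed height with 16 N of resistance. I release, lift away and check.

In the tool's units: -0.17 m is -8.5, -0.12 m is -6.

```bash
python3 inch.py '{"dx":[0,0,0,0,0,0,0,0,0],"dy":[0,0,0,0,0,0,0,0,0],"dz":[-0.05,-0.05,-0.05,-0.05,-1.5,-3.5,-6,-8.5,-8.5],"drx":[0,0,0,0,0,0,0,0,0],"dry":[0,0,0,0,0,0,0,0,0],"drz":[0,0,0,0,0,0,0,0,0],"aperture":[0,0.2,0.4,0.4,0.4,0.4,0.4,0.4,0.4]}'; python3 - <<'E'
from m import *
O={}
for n in('scene','side','wrist'):
    c=cam(n);im=c['pixels'].astype(int);r,gg,bb=im[...,0],im[...,1],im[...,2];k=(r>(90 if n=='wrist' else 120))&(gg<80)&(bb<80)
    p=proj(c,[.452,-.081,.075]).astype(int);d=100 if n=='wrist' else 18;W=np.zeros_like(k);W[p[1]-d:p[1]+d,p[0]-d:p[0]+d]=1
    t=max(blobs(c,k&W,8),key=lambda t:t[0]);print(n,p,t[:3]);O[n]=(c,*t[1])
print(tri([O['scene'],O['side']]),tri([O['scene'],O['wrist']]));
# tamper
for n in('scene','side'):
    c=cam(n);im=c['pixels'].astype(int);P=[proj(c,[.514,.3125,z]) for z in(.02,.075)]
    x,y=P[1].astype(int);W=np.zeros(im.shape[:2],bool);W[y-14:y+16,x-12:x+12]=1
    print(n,np.round(P,1).tolist(),[t[:3] for t in blobs(c,W&(im[...,0]-im[...,2]>22),8)])
st()
E
```

```text
time: 42.65
eef_pos: [0.4556, -0.0772, 0.2152]
tcp_rot: [0.719, 0.695, 0.003, 0.006]
contact_force: [0.3, -1.6, 0.7]
opening: 0.401
finger_force: 0.0
scene [319 264] (72, [322.6, 265.0], [311, 259, 24, 13])
side [365 220] (43, [366.3, 217.6], [363, 210, 7, 16])
wrist [318 224] (1952, [318.0, 221.5], [309, 153, 18, 139])
(array([ 0.45226843, -0.09308284,  0.07620285]), [np.float64(0.0007052749840966654), np.float64(0.0007052749840965702)]) (array([ 0.45533558, -0.08463182,  0.06895284]), [np.float64(0.00564641567927657), np.float64(0.005646415679276598)])
scene [[236.2, 225.2], [234.6, 211.8]] [(107, [234.7, 213.7], [231, 207, 9, 16])]
side [[322.0, 319.3], [322.4, 305.7]] [(136, [321.6, 308.6], [317, 301, 10, 18])]
42.9 [ 0.4519 -0.0755  0.2081] [ 7.189e-01  6.951e-01 -0.000e+00  1.000e-04] [-0.1  0.6  0.2] 0.399 0.0
```

The bar is back at z ≈ 0.076, so the guard is shut. The tamper stands upright on the mat in both views, and the robot touches nothing.

```bash
python3 -c "
from plant import ctrl
print(ctrl.sign_off())"
```

```text
the job is handed in; nothing more can be done
None
```

I handed the job in at about 43 s: the guard was raised onto its stop, the plate pressed to the bottom (a second time after an off-centre first press), the tamper left standing on the mat and the guard lowered shut; the final checks showed guard and tamper in place, but no verdict came back.

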